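# Set the washed cake hoop and loaf tin to drain

### The job

Two washed baking forms still have to drain. Lift the cake hoop, which leans against the loaf tin, by its rim and hang it on the free long J-hook of the utensil rail; then, without lifting the tin off the bench, turn it mouth down by tipping it over the edge of the draining board, and slide it in until it stands wholly on the board. Leave everything else where it is.

Things in the scene. Friction and masses are not known exactly. Their poses are not given: they have to be found in the camera images.
- hoop_center (a point): Centre of the large steel cake hoop: open band, 174 mm diameter over its rolled edges, 162 mm inside, 36 mm wide along its axis, rim 6 mm thick; pinch it across the 36 mm. 0.22 kg. y = hoop's axis, x and z in its plane. At the start it stands on the bench leaning 30 degrees on the upper edge of the tin's base, overhanging the tin's top; z points up along the lean, x along the tin.
- tin_center (a point): Centre of the loaf tin: dark steel open box 190 x 100 mm, 90 deep, wall 3 mm, 0.55 kg. Starts lying on a long side, 100 mm tall, mouth towards the board, closed base towards the hoop. x = length; y = from mouth to base (level now, up when mouth down, the centre then 45 mm above its support); z = up now. Pushed below 40 mm it slides, pushed near the top it tips.
- tin_lip_near (a point): One end of the mouth edge that lies on the bench at the start, at the outer corner: (-95, -45, -50) mm from the tin's centre in the tin's axes. After tipping over the board's edge this mouth edge is the one nearest that edge.
- tin_lip_far (a point): The other end of that mouth edge: (+95, -45, -50) mm from the tin's centre.
- tin: The same loaf tin; origin 50 mm below the centre (in its own z), same axes.
- hoop: The same hoop; origin at its centre, same axes.
- board: White ribbed draining board, 300 mm (x) x 260 mm (y) x 8 mm high, fixed to the bench. Origin at the centre of its underside. Its edge at y = +130 mm is the one the tin faces, 30 to 60 mm away at the start.
- jhook: The free J-hook, fixed, 8 mm round bar. Origin on the rail's axis (12 mm tube 285 mm above the bench, along x). The arm points to +y: level from y = 22 to 140 mm, its axis 15 mm below the origin, then turns up; tip at y = 163 mm, reaching 19 mm above the origin (30 mm above the arm's top). A ladle and a scraper hang on short hooks 190 mm or more away on the +x side.
- hook_seat (a point): On top of the level arm of the free J-hook, 100 mm out from the rail, 274 mm above the bench; axes as jhook.
- dariole: Small aluminium pudding mould upside down on the far half of the draining board, 62 mm diameter, 50 mm high. Leave it.
- tart_ring: Small steel tart ring lying flat on the bench below the rail, 92 mm diameter, 20 mm high. Leave it.
- jar: Glass jar with steel lid, 76 mm diameter, 110 mm high, behind the board. Leave it.
- brush: Pastry brush 220 mm long, lying on the bench beyond the hoop. Leave it.
Things that resemble listed ones, but are neither listed nor needed, are in the scene too. What is shaped like the tin but purple is not meant.

How it is judged (in metres and radians):
On the way, in this order (a step that is already met when the one before it is completed fails the run):
1. the hoop hangs on the free J-hook, let go (z of hoop_center in the frame of jhook between -0.102 and -0.084 m and x of hoop_center in the frame of jhook between -0.02 and 0.02 m and y of hoop_center in the frame of jhook between 0.025 and 0.145 m and angle between the y axis of hoop_center and the y axis of jhook, either way round below 0.3 rad and contact force between hoop and jhook above 0.5 N and contact force between hoop and the fingers below 0.1 N), for 0.2 s.
2. the tin is tipped over, mouth down on the draining board (angle between tin_center's own y axis and vertical below 0.06 rad and z of tin_center in the frame of board between 0.047 and 0.058 m), for 0.2 s.
At the end, for the whole second after the job is handed in: Hoop at rest on the free J-hook's arm, centre 73-91 mm below the arm's top and within 20 mm sideways, axis within 0.3 rad of the arm, 25-145 mm from the rail; tin at rest mouth down (0.06 rad) on the board, mouth edge at most 3 mm past its edges; both released (all of step 1 and all of step 2 and y of tin_lip_near in the frame of board between -0.032 and 0.133 m and x of tin_lip_near in the frame of board between -0.153 and 0.153 m and y of tin_lip_far in the frame of board between -0.032 and 0.133 m and x of tin_lip_far in the frame of board between -0.153 and 0.153 m and linear speed of hoop below 0.05 m/s and angular speed of hoop below 0.5 rad/s and linear speed of tin below 0.03 m/s and contact force between tin and the fingers below 0.1 N); the robot touches nothing.
It fails at once if the tin is lifted off the bench (its centre above 120 mm) instead of tipped (height (world z) of tin_center above 0.12 m).
It fails at once if another thing is disturbed (moved 40 mm) (distance of any of dariole, tart_ring, jar, brush from where it was at the start of the episode above 0.04 m).
It also fails if it takes over 72 s, if anything falls off the work surface, if the arm or the gripper's body presses on something with over 40 N, if the wrist force passes 120 N, or if a joint passes its speed limit or range.

### The arm

A 6-joint arm with a two-finger parallel gripper is mounted at the origin on the work surface. World frame = base frame: x ahead of the robot, y to its left, z up, the work surface at z = 0. Lengths are in m, angles in degrees, forces in N, time in s.
With the tool pointing down it reaches from about 0.25 to 0.775 m from the base axis. Payload 4 kg.
Tool frame: the origin (TCP) lies at the very end of the fingers, on their centre line; the grasp point (between the pads) lies tcp_to_grasp behind it (tcp_to_grasp is the distance from the TCP to the grasp point, in m); y points along the fingers, x is the direction in which the jaws open and shut, and the axes are right-handed (so a half turn about y gives the same grasp; the last joint's range is limited). The gripper opens to 94 mm and grips with 3 to 60 N. Pads are 16 mm wide; open, the fingers measure 119 mm over their backs; the gripper's body (75 mm by 177 mm) begins 78 mm behind the grasp point.
Start: joints at [-77.126, 4.996, 78.535, -0, 96.463, -5.907], TCP at [0.177, -0.521, 0.206] pointing down, gripper open.
Joint ranges: [-177.83, 177.83], [-43.37, 116.18], [15.69, 146.23], [-61.86, 241.86], [9.47, 152.12], [-147.06, 147.06]. Speed limits (degrees/s): [159.86, 159.86, 180, 180, 180, 180].

### API

Orientations are given as a 3x3 rotation matrix whose columns are the frame's x, y, z axes.
In Python, from station import * gives the robot as it stands.
- The arm moves only by the tool play_rows, never from a script. Its arguments are lists of equal length, an entry for each row: "fingers": the finger opening in m, from 0 to 0.094; "translation": the shift along the tool's x, y, z in m, a list of three; "turn": the turn, a rotation vector about the tool's x, y, z in degrees, a list of three. In form: {"fingers": [fingers, ...], "translation": [[dx, dy, dz], ...], "turn": [[rx, ry, rz], ...]}. A call has exactly 8 rows; each row shifts and turns the commanded pose from where the row before left it, along the tool's axes as they then stand; what a row does not reach is not made up. A row lasts 1/8 s, in which the tool goes at most 62.5 mm and 10.7 degrees, less where a joint would pass 70% of its speed; a pose out of reach is approached as far as the arm can. A call with a gripper value outside its range is refused whole. The fingers move at their own pace and stop on an object; "newtons" is the grip in N (left out, the last holds). Time passes only in rows, so rows that do not move let the fingers close, or fill a call up. It gives the time, the measured TCP pose, the force and the opening at its end, in the units of the state.
- observe(): the state, without advancing time (a new reading comes with each control period).
- read_camera(name): name is "scene" or "top" or "wrist"; returns (picture, depth): 384x512x3 uint8, blue, green, red; 384x512 float32, m along the optical axis (not along the pixel's ray), 0 where there is no reading.
- camera_model(name): a dict with "mtx" (3x3 intrinsics, pixels), "R" (3x3) and "t" (3): a world point X has camera coordinates R X + t. Camera axes: x right, y down, z forward; pixel columns grow to the right and rows downward; lengths in m; the calibration is good to about 2 mm. A picture is of the moment at which its call begins: read the wrist's pose just before it. camera_model takes no time and is no camera call; for the wrist camera it gives the pose at the moment of the call.
- close_job(): hands the job in, once; it reports no verdict.
Trained networks look in the newest picture that a camera, given by its name, has taken for a name from the list of things; names that differ only in an ending like _2 or _b are one class to them, and where a whole thing is asked for, a point or a joint stands for the part that bears it (a point fixed in the world has none). Each returns a list of dicts, best first, with "confidence" (0 to 1); they miss things now and then, are a little off and sometimes report something else, mostly with a low value. They report only what shows in the picture. A call takes as long as a camera call. They do not tell look-alikes from the thing itself.
- silhouettes(camera, thing): "pixels" (384x512 bool, what is visible of it) and "point" ([column, row] in pixels, amid what is visible of it).
The state is a dict: "clock": time; "qpos": joint angles; "qvel": joint speeds; "joint_torque": joint torques, N m; "position": TCP position; "orientation": TCP orientation; "ft_force": force on the tool from outside, world axes, zero at the start; "torque": the same for the moment, N m; "gripper_width": finger opening in m.
Only numpy, scipy, OpenCV 4.12 (cv2) and the standard library are available. Lean on these libraries where they do the work, as an engineer would, in place of code of your own. Each camera call takes 0.05 s, during which the arm holds its last target.

## Working session

There is one attempt and no reset: what is moved stays moved. The work goes in short steps, Python scripts to look and compute and a tool call to move; the robot and the scene stay as the last step left them, time stands still between calls to the robot, and variables do not carry over. Pictures are saved under pics/ and viewed, and the job is handed in when it is done.

Besides the shell and the picture viewer there is one more tool, called after ">>>" as name(argument=value, ...) on one line, values as JSON. play_rows: Moves the arm, as the interface text tells. Its arguments: {"type":"object","properties":{"fingers":{"type":"array","items":{"type":"number"}},"translation":{"type":"array","items":{"type":"array","items":{"type":"number"}}},"turn":{"type":"array","items":{"type":"array","items":{"type":"number"}}},"newtons":{"type":"number"}},"required":["fingers","translation","turn"]}

```bash
ls; mkdir -p pics; python3 - <<'E'
from station import *
import cv2,numpy as np
s=observe();print(s)
for n in ['scene','top','wrist']:
    p,d=read_camera(n);cv2.imwrite(f'pics/a_{n}.png',p);np.save(f'pics/a_{n}.npy',d)
    m=camera_model(n);print(n,m)
print(observe()['clock'])
E
```

```text
pics
{'clock': 0.0, 'qpos': array([-7.71265286e+01,  5.03931169e+00,  7.86239584e+01,  3.29264752e-04,
        9.64628847e+01, -5.90536031e+00]), 'qvel': array([-0.03866209, -0.0132093 , -0.01454978, -0.03393028,  0.07374269,
       -0.04960599]), 'joint_torque': array([-2.06141907e-03, -3.40191865e+01, -3.02425039e+01,  7.15989084e-02,
        3.30542272e-02, -1.64097787e-04]), 'position': array([ 0.17694518, -0.52018046,  0.20430921]), 'orientation': array([[ 3.21916003e-01, -4.84994788e-04,  9.46768109e-01],
       [-9.46765701e-01,  2.14774266e-03,  3.21916284e-01],
       [-2.18954198e-03, -9.99997576e-01,  2.32216301e-04]]), 'ft_force': array([ 0.55035439, -0.25747284, -0.74382225]), 'torque': array([-0.00567565,  0.00707396, -0.00321862]), 'gripper_width': 0.09407058956588663}
scene {'mtx': array([[456.490167  ,   0.        , 256.71487574],
       [  0.        , 456.490167  , 188.2934925 ],
       [  0.        ,   0.        ,   1.        ]]), 'R': array([[ 0.81998137,  0.57221808, -0.01403614],
       [ 0.33079777, -0.4937562 , -0.80422487],
       [-0.46712245,  0.65480629, -0.59415936]]), 't': array([-0.37897602, -0.01501633,  1.81720098])}
top {'mtx': array([[376.59388217,   0.        , 261.76382659],
       [  0.        , 376.59388217, 184.28969881],
       [  0.        ,   0.        ,   1.        ]]), 'R': array([[-0.02819936, -0.99947165, -0.01616247],
       [-0.99300593,  0.02986407, -0.11422502],
       [ 0.11464735,  0.01282836, -0.99332342]]), 't': array([0.00174858, 0.49789318, 1.47311705])}
wrist {'mtx': array([[323.73542269,   0.        , 256.97256189],
       [  0.        , 323.73542269, 188.70391773],
       [  0.        ,   0.        ,   1.        ]]), 'R': array([[ 0.32201452, -0.94673182, -0.00234583],
       [-0.92204969, -0.31417952,  0.22608761],
       [-0.21478135, -0.07064052, -0.97410415]]), 't': array([-0.54941971, -0.02304442,  0.38902449])}
0.15
```

View pics/a_scene.png

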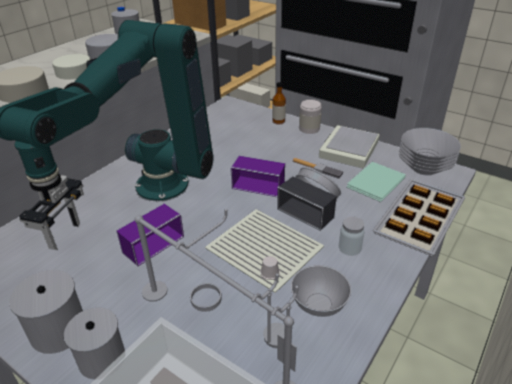

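View pics/a_top.png

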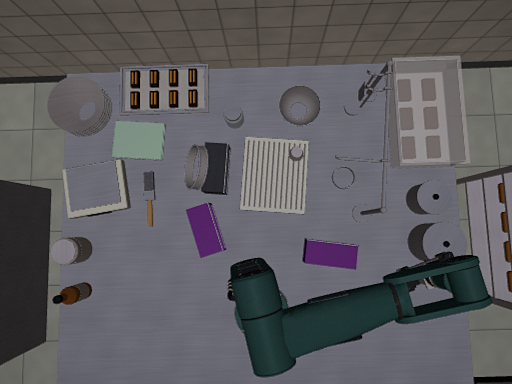

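View pics/a_wrist.png

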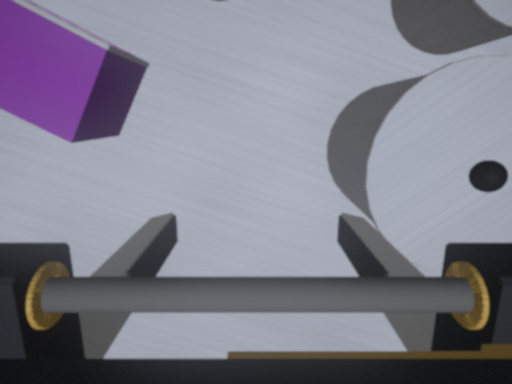

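The top view shows the hoop at about (195,167), the tin (215,167), the board (275,175), the rail at col ~386 and the J-hook arm at about (340–385,158). The scene camera confirms this. Purple tins are decoys. Next I measure these.

```bash
cat > h.py <<'E'
import numpy as np,cv2
from scipy.spatial.transform import Rotation as Ro
def cloud(d,m):
    v,u=np.mgrid[0:d.shape[0],0:d.shape[1]]
    K=m['mtx'];c=np.stack([(u-K[0,2])/K[0,0]*d,(v-K[1,2])/K[1,1]*d,d],-1)
    P=(c-m['t'])@m['R']; P[d<=0]=np.nan
    return P
def proj(X,m):
    c=m['R']@np.asarray(X,float)+m['t'];p=m['mtx']@c;return p[:2]/p[2]
E
python3 - <<'E'
from station import *
from h import *
for n in ['top','scene']:
    p,d=read_camera(n);P=cloud(d,camera_model(n))
    cv2.imwrite(f'pics/b_{n}_crop.png',cv2.resize(p[110:240,170:420] if n=='top' else p[130:350,110:370],None,fx=3,fy=2.6))
    np.save(f'pics/P_{n}.npy',P)
    for t in ['hoop','tin','board','jhook','dariole','tart_ring','jar','brush']:
        r=silhouettes(n,t)
        for q in r[:3]:
            X=P[q['pixels']];X=X[np.isfinite(X[:,0])]
            print(n,t,round(q['confidence'],2),np.round(q['point']),q['pixels'].sum(),np.round(np.nanpercentile(X,[3,50,97],axis=0),3).tolist())
            if q is r[0]: np.save(f'pics/M_{n}_{t}.npy',q['pixels'])
print(observe()['clock'])
E
```

```text
top hoop 0.98 [192. 166.] 805 [[0.486, 0.19, 0.001], [0.565, 0.245, 0.084], [0.646, 0.296, 0.164]]
top tin 0.86 [218. 164.] 1161 [[0.468, 0.12, 0.002], [0.558, 0.156, 0.101], [0.65, 0.202, 0.107]]
top tin 0.84 [205. 230.] 1373 [[0.238, 0.152, 0.002], [0.324, 0.203, 0.101], [0.414, 0.26, 0.107]]
top tin 0.6 [334. 252.] 1379 [[0.174, -0.353, 0.004], [0.223, -0.259, 0.1], [0.271, -0.169, 0.106]]
top board 0.84 [274. 174.] 4442 [[0.399, -0.186, 0.003], [0.53, -0.059, 0.009], [0.677, 0.059, 0.016]]
top jhook 0.61 [377. 158.] 36 [[0.532, -0.423, 0.272], [0.537, -0.407, 0.283], [0.552, -0.266, 0.299]]
top dariole 0.62 [296. 154.] 173 [[0.593, -0.178, 0.011], [0.613, -0.151, 0.054], [0.638, -0.126, 0.063]]
top tart_ring 0.54 [352. 175.] 11 [[0.492, -0.383, 0.002], [0.505, -0.378, 0.017], [0.514, -0.297, 0.027]]
top jar 0.97 [234. 115.] 385 [[0.736, 0.06, 0.02], [0.76, 0.09, 0.108], [0.8, 0.124, 0.117]]
top brush 0.96 [149. 192.] 445 [[0.358, 0.424, 0.002], [0.48, 0.441, 0.02], [0.558, 0.462, 0.027]]
top brush 0.33 [293. 155.] 175 [[0.592, -0.177, 0.014], [0.613, -0.149, 0.054], [0.638, -0.12
[... 461 characters left out ...]
8, -0.198, 0.002], [0.539, -0.072, 0.008], [0.683, 0.051, 0.012]]
scene board 0.39 [308. 203.] 2050 [[0.468, 0.115, -0.001], [0.563, 0.158, 0.052], [0.659, 0.209, 0.103]]
scene jhook 0.74 [200. 238.] 167 [[0.533, -0.435, 0.269], [0.543, -0.368, 0.274], [0.554, -0.271, 0.298]]
scene dariole 0.66 [268. 269.] 364 [[0.601, -0.186, 0.008], [0.628, -0.172, 0.043], [0.646, -0.139, 0.061]]
scene tart_ring 0.72 [206. 286.] 316 [[0.476, -0.39, 0.001], [0.52, -0.345, 0.013], [0.564, -0.302, 0.022]]
scene jar 0.89 [349. 236.] 781 [[0.746, 0.05, 0.011], [0.783, 0.063, 0.079], [0.811, 0.109, 0.112]]
scene brush 0.53 [320. 166.] 388 [[0.353, 0.415, -0.003], [0.48, 0.433, 0.015], [0.566, 0.472, 0.023]]
1.05
```

```bash
python3 - <<'E'
from h import *
for n in ['top','scene']:
    P=np.load(f'pics/P_{n}.npy'); M=lambda t:np.load(f'pics/M_{n}_{t}.npy')
    print('==',n)
    if n=='top':
        X=P[M('tin')];X=X[(X[:,2]>.09)]
        b=X[:,:2].astype(np.float32);r=cv2.minAreaRect(b);print('tin top',r,cv2.boxPoints(r).round(3).tolist(),np.median(X[:,2]))
    X=P[M('board')];X=X[X[:,2]<.02]
    r=cv2.minAreaRect(X[:,:2].astype(np.float32));print('board',r,cv2.boxPoints(r).round(3).tolist())
    X=P[M('jhook')];X=X[(X[:,1]>-.40)&np.isfinite(X[:,0])]
    print(len(X));L=X[X[:,1]<-.29]
    if len(L)>5: print('arm fit x=',np.polyfit(L[:,1],L[:,0],1), 'z',np.polyfit(L[:,1],L[:,2],1), 'ymax',X[:,1].max(),'zmax',X[:,2].max())
    print(X[np.argsort(X[:,1])][::max(1,len(X)//14)].round(3).tolist())
    # rail: points z .265-.3
    R=P.reshape(-1,3);R=R[(R[:,2]>.275)&(R[:,2]<.31)&(R[:,1]<-.36)&(R[:,1]>-.5)&(R[:,0]>.35)&(R[:,0]<.9)]
    if len(R):
        c=np.polyfit(R[:,0],R[:,1],1);e=R[:,1]-np.polyval(c,R[:,0]);R=R[abs(e)<.012];c=np.polyfit(R[:,0],R[:,1],1)
        print('rail',len(R),c,'y at .535',np.polyval(c,.535),'z',np.median(R[:,2]),R[:,0].min(),R[:,0].max(), 'ang',np.degrees(np.arctan(c[0])))
    X=P[M('hoop')];X=X[np.isfinite(X[:,0])];print('hoop n',len(X), 'x',X[:,0].min(),X[:,0].max(),'top z',np.sort(X[:,2])[-8:].round(3))
    T=X[X[:,2]>.12];print(T[np.argsort(T[:,0])][::max(1,len(T)//25)].round(3).tolist())
E
```

```text
== top
tin top ((0.560960590839386, 0.16526290774345398), (0.08871015906333923, 0.19199636578559875), 84.64368438720703) [[0.460999995470047, 0.12999999523162842], [0.6520000100135803, 0.1120000034570694], [0.6610000133514404, 0.20000000298023224], [0.4699999988079071, 0.21799999475479126]] 0.10154729037472913
board ((0.5392017364501953, -0.06541787087917328), (0.26424169540405273, 0.2995879352092743), 83.83555603027344) [[0.37599998712539673, -0.1809999942779541], [0.6740000247955322, -0.21299999952316284], [0.7020000219345093, 0.05000000074505806], [0.40400001406669617, 0.0820000022649765]]
14
arm fit x= [0.09919922 0.57644603] z [0.06520403 0.2982043 ] ymax -0.2607890005736668 zmax 0.3070375111077011
[[0.536, -0.4, 0.272], [0.54, -0.366, 0.275], [0.541, -0.364, 0.272], [0.54, -0.359, 0.277], [0.545, -0.319, 0.276], [0.545, -0.316, 0.278], [0.55, -0.283, 0.275], [0.549, -0.279, 0.28], [0.55, -0.277, 0.275], [0.553, -0.276, 0.278], [0.552, -0.272, 0.282], [0.548, -0.272, 0.284], [0.549, -0.266, 0.298], [0.548, -0.261, 0.307]]
rail 560 [-0.09760813 -0.37045939] y at .535 -0.422679738
[... 1712 characters left out ...]
g -5.56297484937615
hoop n 489 x 0.4314084165495939 0.6611684108747258 top z [0.163 0.164 0.164 0.164 0.164 0.167 0.168 0.169]
[[0.494, 0.234, 0.128], [0.51, 0.205, 0.134], [0.519, 0.204, 0.142], [0.528, 0.189, 0.145], [0.535, 0.183, 0.147], [0.541, 0.186, 0.147], [0.548, 0.201, 0.155], [0.554, 0.203, 0.168], [0.561, 0.199, 0.156], [0.565, 0.192, 0.154], [0.571, 0.189, 0.153], [0.576, 0.207, 0.161], [0.582, 0.204, 0.161], [0.586, 0.204, 0.159], [0.592, 0.195, 0.145], [0.596, 0.187, 0.139], [0.602, 0.185, 0.142], [0.606, 0.197, 0.145], [0.611, 0.204, 0.139], [0.615, 0.211, 0.145], [0.619, 0.204, 0.138], [0.624, 0.216, 0.145], [0.628, 0.197, 0.124], [0.631, 0.22, 0.129], [0.636, 0.217, 0.133]]
```

View pics/b_top_crop.png

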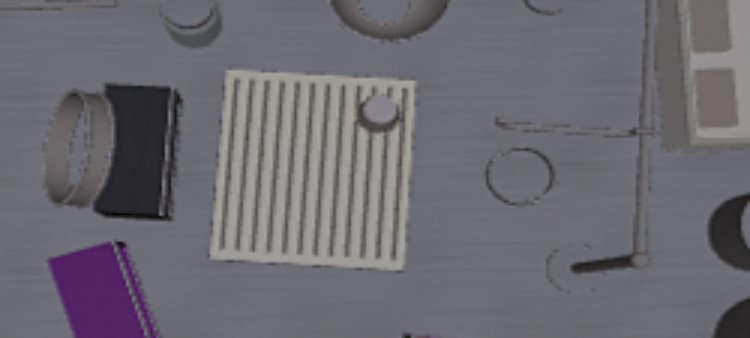

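View pics/b_scene_crop.png

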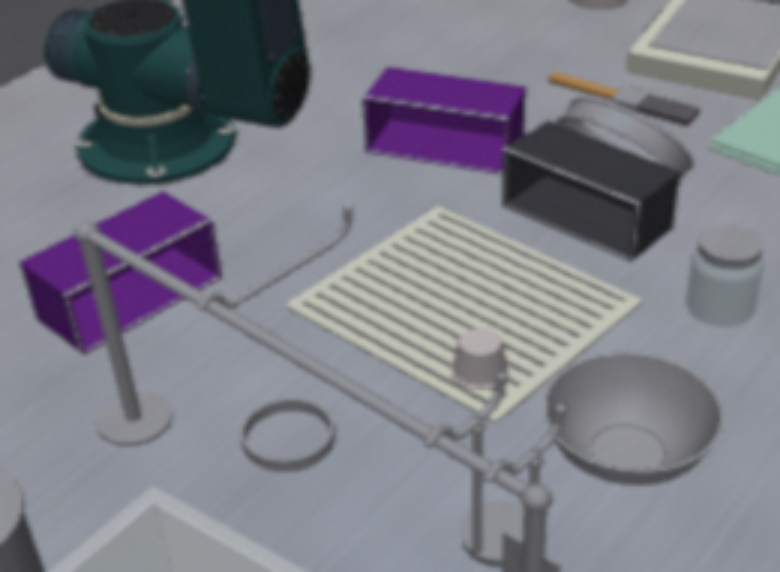

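```bash
python3 - <<'E'
from h import *
from scipy.optimize import least_squares
# fit hoop: cylinder band given yaw, lean; distance to surfaces of annulus shell
A=[]
for n in ['top','scene']:
    P=np.load(f'pics/P_{n}.npy');m=np.load(f'pics/M_{n}_hoop.npy').astype(np.uint8)
    X=P[m>0];X=X[np.isfinite(X[:,0])&(X[:,2]>.02)&(X[:,1]>.16)&(X[:,1]<.32)];A.append(X)
def res(p,X):
    c=p[:3];R=Ro.from_euler('ZX',[p[3],p[4]]).as_matrix()
    L=(X-c)@R;r=np.hypot(L[:,0],L[:,2])-.084;y=L[:,1]
    dr=np.maximum(abs(r)-.003,0); dy=np.maximum(abs(y)-.018,0)
    ins=np.minimum(.003-abs(r),.018-abs(y));
    return np.hypot(dr,dy)*1+np.where((dr==0)&(dy==0),ins,0)
for X in A+[np.vstack(A)]:
    s=least_squares(res,[.565,.24,.084,np.radians(-5.5),np.radians(30)],args=(X,),loss='soft_l1',f_scale=.003)
    print(len(X),s.x[:3].round(4),np.degrees(s.x[3:]).round(1),np.median(abs(s.fun)))
E
```

```text
645 [0.5649 0.2406 0.0865] [-5.1 30.6] 0.0013626164111391727
478 [0.5657 0.2404 0.0848] [-5.6 32. ] 0.0015353983389043324
1123 [0.5653 0.2401 0.0861] [-5.5 31. ] 0.0015190911286441762
```

```bash
cat >> h.py <<'E'
def H(yaw,lean): return Ro.from_euler('ZX',[yaw,lean],degrees=True).as_matrix()
def tool(Hm,th):
    """tool orientation gripping ring from -x side at th deg from top; x=-axis"""
    t=np.radians(th);p=Hm@np.array([np.sin(t),0,-np.cos(t)]);x=-Hm[:,1];return np.stack([x,p,np.cross(x,p)],1)
def plan(p0,R0,wps):
    """wps: list of (pos,R,n). prints rows"""
    T=[];W=[];p=np.array(p0,float);R=np.array(R0,float)
    for (q,Q,n) in wps:
        q=np.array(q,float);Q=R if Q is None else Q
        for i in range(n):
            k=n-i
            # straight line, equal steps; using rounded simulation
            dt=np.round(R.T@((q-p)/k),4); w=np.round(Ro.from_matrix(R.T@Q).as_rotvec(degrees=True)/k,2)
            T.append(dt.tolist());W.append(w.tolist())
            p=p+R@dt;R=R@Ro.from_rotvec(w,degrees=True).as_matrix()
    print('max mm',max(np.linalg.norm(T,axis=1))*1e3,'max deg',max(np.linalg.norm(W,axis=1)))
    for i in range(0,len(T),8):
        print('"translation":',T[i:i+8],'"turn":',W[i:i+8])
    return p,R
HC=np.array([.565,.2405,.085]);HY,HL=-5.4,30.5
E
python3 - <<'E'
from station import *
from h import *
s=observe();Q=tool(H(HY,HL),35);print(Q.round(3))
p=Q[:,1];G=HC-p*.069;print('G',G,'pre',G-p*.09, 'rotvec',Ro.from_matrix(s['orientation'].T@Q).as_rotvec(degrees=True))
plan(s['position'],s['orientation'],[([.18,-.50,.38],None,4),([.33,-.10,.38],None,8),([.36,.10,.36],Q,12)])
E
```

```text
[[-0.081  0.61   0.788]
 [-0.858  0.36  -0.367]
 [-0.508 -0.706  0.494]]
G [0.5228992  0.21566499 0.13370056] pre [0.46798511 0.1832715  0.19722304] rotvec [40.10215469 32.21355826 22.0168156 ]
max mm 53.43126425605144 max deg 4.669850104660748
"translation": [[-0.0047, -0.0436, 0.0024], [-0.0047, -0.0436, 0.0024], [-0.0046, -0.0436, 0.0023], [-0.0047, -0.0437, 0.0024], [-0.0413, -0.0, 0.0338], [-0.0413, -0.0, 0.0338], [-0.0413, -0.0, 0.0339], [-0.0413, -0.0, 0.0338]] "turn": [[0.0, 0.0, 0.0], [0.0, 0.0, 0.0], [0.0, 0.0, 0.0], [0.0, 0.0, 0.0], [0.0, 0.0, 0.0], [0.0, 0.0, 0.0], [0.0, 0.0, 0.0], [0.0, 0.0, 0.0]]
"translation": [[-0.0413, -0.0, 0.0339], [-0.0413, -0.0, 0.0338], [-0.0413, -0.0, 0.0339], [-0.0413, -0.0, 0.0338], [-0.015, 0.0017, 0.0077], [-0.0152, 0.0026, 0.0069], [-0.0155, 0.0034, 0.006], [-0.0156, 0.0043, 0.0051]] "turn": [[0.0, 0.0, 0.0], [0.0, 0.0, 0.0], [0.0, 0.0, 0.0], [0.0, 0.0, 0.0], [3.34, 2.68, 1.83], [3.34, 2.68, 1.84], [3.34, 2.69, 1.83], [3.34, 2.68, 1.84]]
"translation": [[-0.0157, 0.005, 0.0041], [-0.0156, 0.0057, 0.003], [-0.0156, 0.0064, 0.0019], [-0.0154, 0.0069, 0.0008], [-0.0152, 0.0075, -0.0003], [-0.0149, 0.0079, -0.0015], [-0.0146, 0.0082, -0.0026], [-0.0141, 0.0085, -0.0038]] "turn": [[3.34, 2.69, 1.83], [3.34, 2.68, 1.84], [3.34, 2.69, 1.83], [3.34, 2.68, 1.84], [3.35, 2.69, 1.83], [3.34, 2.68, 1.84], [3.35, 2.69, 1.83], [3.34, 2.68, 1.84]]
```

>>> play_rows(fingers=[0.055,0.055,0.055,0.055,0.055,0.055,0.055,0.055], newtons=50, translation=[[-0.005,-0.044,0.002],[-0.005,-0.044,0.002],[-0.005,-0.044,0.002],[-0.005,-0.044,0.002],[-0.041,0,0.034],[-0.041,0,0.034],[-0.041,0,0.034],[-0.041,0,0.034]], turn=[[0,0,0],[0,0,0],[0,0,0],[0,0,0],[0,0,0],[0,0,0],[0,0,0],[0,0,0]])

```text
clock: 2.05
position: [0.2545, -0.2985, 0.3816]
orientation: [[0.321, 0.001, 0.947], [-0.947, -0.001, 0.321], [0.001, -1.0, 0.0]]
ft_force: [0.6, -0.5, -0.5]
gripper_width: 0.0547
```

>>> play_rows(fingers=[0.055,0.055,0.055,0.055,0.055,0.055,0.055,0.055], translation=[[-0.041,0,0.034],[-0.041,0,0.034],[-0.041,0,0.034],[-0.041,0,0.034],[-0.015,0.002,0.008],[-0.015,0.003,0.007],[-0.0155,0.003,0.006],[-0.0155,0.004,0.005]], turn=[[0,0,0],[0,0,0],[0,0,0],[0,0,0],[3.3,2.7,1.8],[3.3,2.7,1.8],[3.3,2.7,1.8],[3.3,2.7,1.8]])

```text
clock: 3.05
position: [0.3405, -0.034, 0.3749]
orientation: [[0.151, 0.195, 0.969], [-0.978, 0.174, 0.117], [-0.146, -0.965, 0.217]]
ft_force: [-1.2, 0.0, 0.4]
gripper_width: 0.0553
```

```bash
python3 - <<'E'
from station import *
from h import *
s=observe();Q=tool(H(HY,HL),35);print(s['clock'],s['position'],s['qpos'],s['gripper_width'])
p=Q[:,1];G=HC-p*.069
plan(s['position'],s['orientation'],[([.38,.12,.34],Q,8),(G-p*.09,Q,5),(G-p*.05,Q,3)])
E
```

```text
3.05 [ 0.34049838 -0.03398485  0.37489214] [-30.56059369 -26.66643057  87.04226987  15.82137178 114.10288799
  58.77767951] 0.05527553708677927
max mm 35.90403877003254 max deg 4.664815108876235
"translation": [[-0.0174, 0.0085, 0.0061], [-0.0174, 0.0094, 0.0048], [-0.0173, 0.0102, 0.0034], [-0.0171, 0.0109, 0.002], [-0.0167, 0.0115, 0.0005], [-0.0164, 0.0121, -0.001], [-0.0159, 0.0125, -0.0024], [-0.0153, 0.0128, -0.0039]] "turn": [[3.34, 2.67, 1.85], [3.34, 2.67, 1.85], [3.34, 2.68, 1.85], [3.34, 2.67, 1.85], [3.34, 2.68, 1.85], [3.34, 2.67, 1.86], [3.34, 2.68, 1.85], [3.34, 2.67, 1.86]]
"translation": [[0.0022, 0.0354, -0.0049], [0.0022, 0.0355, -0.0049], [0.0022, 0.0354, -0.0049], [0.0022, 0.0355, -0.0049], [0.0023, 0.0354, -0.0048], [-0.0, 0.0133, -0.0], [-0.0, 0.0134, -0.0], [-0.0, 0.0133, -0.0]] "turn": [[-0.0, 0.0, -0.0], [-0.0, 0.0, -0.0], [-0.0, 0.0, -0.0], [-0.0, 0.0, -0.0], [-0.0, 0.0, -0.0], [-0.0, 0.0, -0.0], [-0.0, 0.0, -0.0], [-0.0, 0.0, -0.0]]
```

>>> play_rows(fingers=[0.055,0.055,0.055,0.055,0.055,0.055,0.055,0.055], translation=[[-0.0174,0.0085,0.006],[-0.0174,0.0095,0.005],[-0.0173,0.01,0.0035],[-0.017,0.011,0.002],[-0.0167,0.0115,0.0005],[-0.0164,0.012,-0.001],[-0.016,0.0125,-0.0025],[-0.0153,0.013,-0.004]], turn=[[3.34,2.68,1.85],[3.34,2.68,1.85],[3.34,2.68,1.85],[3.34,2.68,1.85],[3.34,2.68,1.85],[3.34,2.68,1.85],[3.34,2.68,1.85],[3.34,2.68,1.85]])

```text
clock: 4.05
position: [0.4039, 0.1176, 0.3445]
orientation: [[-0.086, 0.593, 0.801], [-0.858, 0.364, -0.362], [-0.506, -0.719, 0.478]]
ft_force: [-0.3, -0.3, 1.1]
gripper_width: 0.0547
```

```bash
python3 - <<'E'
from station import *
from h import *
s=observe();Q=tool(H(HY,HL),35);print(s['clock'],s['position'],s['qpos'],s['gripper_width'])
p=Q[:,1];G=HC-p*.069
plan(s['position'],s['orientation'],[(G-p*.09,Q,5),(G-p*.05,Q,3)])
E
```

```text
4.05 [0.4039231  0.11758185 0.34454905] [-19.66536484 -43.3428476  108.64491902  32.99258857  84.50621765
  91.28727646] 0.0547268241779469
max mm 34.741329853648374 max deg 0.2588435821108957
"translation": [[0.0025, 0.0335, -0.0086], [0.0025, 0.0335, -0.0087], [0.0026, 0.0335, -0.0088], [0.0026, 0.0334, -0.009], [0.0026, 0.0334, -0.0092], [0.0, 0.0133, 0.0], [0.0, 0.0134, 0.0], [0.0, 0.0133, 0.0]] "turn": [[0.24, -0.03, 0.05], [0.25, -0.03, 0.05], [0.24, -0.03, 0.05], [0.25, -0.03, 0.06], [0.24, -0.04, 0.05], [0.0, 0.0, 0.0], [0.0, 0.0, 0.0], [0.0, 0.0, 0.0]]
```

>>> play_rows(fingers=[0.055,0.055,0.055,0.055,0.055,0.055,0.055,0.055], translation=[[0.0025,0.0335,-0.0085],[0.0025,0.0335,-0.0085],[0.0025,0.0335,-0.009],[0.0025,0.0335,-0.009],[0.0025,0.0335,-0.009],[0,0.013,0],[0,0.013,0],[0,0,0]], turn=[[0.25,0,0.05],[0.25,0,0.05],[0.25,0,0.05],[0.25,0,0.05],[0.25,0,0.05],[0,0,0],[0,0,0],[0,0,0]])

```text
clock: 5.05
position: [0.4833, 0.193, 0.1785]
orientation: [[-0.082, 0.608, 0.79], [-0.858, 0.36, -0.366], [-0.507, -0.708, 0.492]]
ft_force: [0.1, -0.4, 0.3]
gripper_width: 0.0551
```

```bash
python3 - <<'E'
from station import *
from h import *
s=observe();Q=tool(H(HY,HL),35);print(s['clock'],s['position'],s['qpos'],s['gripper_width'])
p=Q[:,1];G=HC-p*.069
plan(s['position'],s['orientation'],[(G-p*.02,Q,4),(G,Q,4)])
for n in ['wrist','scene']:
    pc,d=read_camera(n);P=cloud(d,camera_model(n));np.save(f'pics/P_{n}.npy',P)
    cv2.imwrite(f'pics/c_{n}.png',pc if n=='wrist' else cv2.resize(pc[80:280,150:400],None,fx=3,fy=3))
    r=silhouettes(n,'hoop')
    if r: print(r[0]['confidence'],r[0]['pixels'].sum());np.save(f'pics/M_{n}_hoop.npy',r[0]['pixels'])
E
```

```text
5.05 [0.48333756 0.19297694 0.17851419] [  2.12138144 -29.95961053 121.60142194  26.08278629  50.14887907
  97.39770489] 0.055129476244274035
max mm 11.001818031580052 max deg 0.044721359549995794
"translation": [[0.0, 0.011, 0.0002], [0.0, 0.011, 0.0002], [0.0, 0.011, 0.0002], [0.0001, 0.0109, 0.0002], [-0.0, 0.005, -0.0], [-0.0, 0.005, -0.0], [-0.0, 0.005, -0.0], [-0.0, 0.005, -0.0]] "turn": [[0.04, -0.0, 0.01], [0.04, -0.0, 0.01], [0.04, -0.01, 0.01], [0.04, -0.0, 0.02], [0.0, -0.0, -0.0], [0.0, -0.0, -0.0], [0.0, -0.0, -0.0], [0.0, -0.0, -0.0]]
0.77 8234
0.92 516
```

View pics/c_wrist.png

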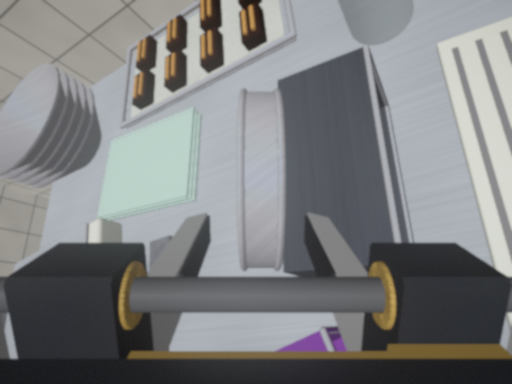

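View pics/c_scene.png

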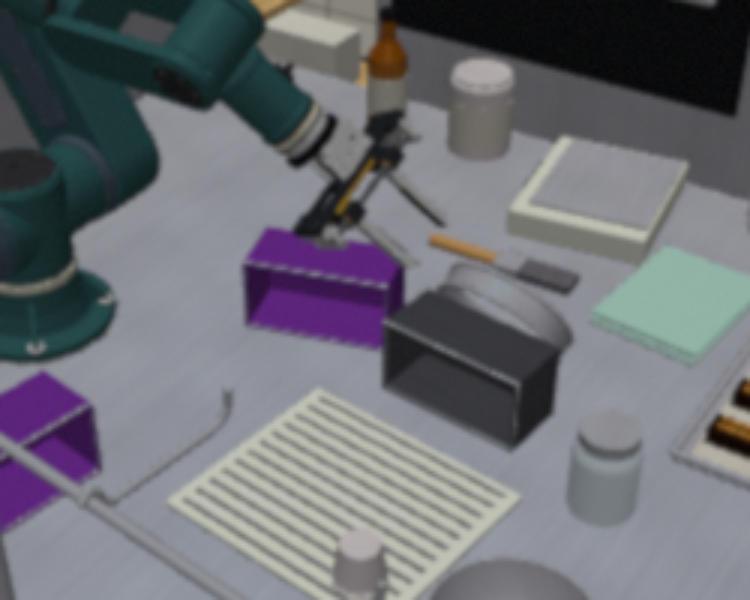

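```bash
python3 - <<'E'
from h import *
from scipy.optimize import least_squares
P=np.load('pics/P_wrist.npy');m=np.load('pics/M_wrist_hoop.npy')
m=cv2.erode(m.astype(np.uint8),np.ones((3,3)))>0
X=P[m];X=X[np.isfinite(X[:,0])];X=X[(X[:,2]>.02)&(X[:,2]<.2)&(X[:,1]<.32)][::3]
def res(p,X):
    c=p[:3];R=Ro.from_euler('ZX',[p[3],p[4]]).as_matrix()
    L=(X-c)@R;r=np.hypot(L[:,0],L[:,2])-.084;y=L[:,1]
    dr=np.maximum(abs(r)-.003,0); dy=np.maximum(abs(y)-.018,0)
    return np.hypot(dr,dy)+np.where((dr==0)&(dy==0),np.minimum(.003-abs(r),.018-abs(y)),0)
s=least_squares(res,[.565,.24,.085,np.radians(-5.5),np.radians(30)],args=(X,),loss='soft_l1',f_scale=.003)
print(len(X),s.x[:3].round(4),np.degrees(s.x[3:]).round(1),np.median(abs(s.fun)))
E
```

```text
2578 [0.5654 0.2424 0.0897] [-4.1 32.7] 0.0007258588706993791
```

>>> play_rows(fingers=[0.055,0.055,0.055,0.055,0.055,0.055,0.055,0.055], translation=[[0,0.011,0],[0,0.011,0],[0,0.011,0],[0,0.011,0],[0,0.0075,0],[0,0.0075,0],[0,0.004,0],[0,0,0]], turn=[[0,0,0],[0,0,0],[0,0,0],[0,0,0],[0,0,0],[0,0,0],[0,0,0],[0,0,0]])

```text
clock: 6.25
position: [0.5219, 0.2156, 0.1345]
orientation: [[-0.081, 0.609, 0.789], [-0.858, 0.36, -0.366], [-0.507, -0.707, 0.493]]
ft_force: [0.5, -0.4, 0.0]
gripper_width: 0.0551
```

>>> play_rows(fingers=[0.03,0.03,0.03,0.03,0.03,0.03,0.03,0.03], translation=[[0,0,0],[0,0,0],[0,0,0],[0,0,0],[0,0,0],[0,0,0],[0,0,0],[0,0,0]], turn=[[0,0,0],[0,0,0],[0,0,0],[0,0,0],[0,0,0],[0,0,0],[0,0,0],[0,0,0]])

```text
clock: 7.25
position: [0.522, 0.2155, 0.1351]
orientation: [[-0.081, 0.61, 0.789], [-0.858, 0.36, -0.367], [-0.507, -0.706, 0.494]]
ft_force: [-0.6, -1.6, 1.6]
gripper_width: 0.0345
```

```bash
python3 - <<'E'
from station import *
from h import *
s=observe();print(s['clock'],s['position'],s['qpos'],s['gripper_width'],s['ft_force'])
p,d=read_camera('wrist');cv2.imwrite('pics/d_wrist.png',p)
Q=tool(H(HY,0),35);print(Q.round(2))
pos=s['position']
# lift up
plan(pos,s['orientation'],[(pos+[0,.005,.10],None,8)])
E
```

```text
7.25 [0.52202651 0.21547126 0.13505529] [  5.98107221 -20.4620617  121.01989639  27.07466337  40.33802861
  96.5862752 ] 0.03445724125623783 [-0.63964154 -1.61562502  1.56088997]
[[-0.09  0.57  0.82]
 [-1.   -0.05 -0.08]
 [-0.   -0.82  0.57]]
max mm 12.552688954961006 max deg 0.0
"translation": [[-0.0069, -0.0086, 0.0059], [-0.0069, -0.0086, 0.0059], [-0.0069, -0.0086, 0.006], [-0.0069, -0.0086, 0.0059], [-0.0069, -0.0086, 0.006], [-0.0068, -0.0086, 0.0059], [-0.0069, -0.0086, 0.006], [-0.0068, -0.0086, 0.0059]] "turn": [[0.0, 0.0, 0.0], [0.0, 0.0, 0.0], [0.0, 0.0, 0.0], [0.0, 0.0, 0.0], [0.0, 0.0, 0.0], [0.0, 0.0, 0.0], [0.0, 0.0, 0.0], [0.0, 0.0, 0.0]]
```

View pics/d_wrist.png

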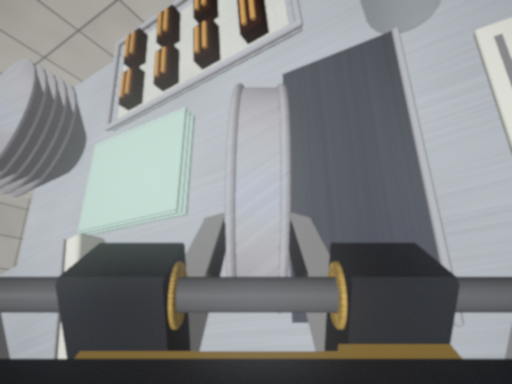

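The wrist view shows the hoop (cols 230–290) pinched between both pads, with the opening at 34.5 mm. I lift it.

>>> play_rows(fingers=[0.03,0.03,0.03,0.03,0.03,0.03,0.03,0.03], translation=[[-0.007,-0.0086,0.006],[-0.007,-0.0086,0.006],[-0.007,-0.0086,0.006],[-0.007,-0.0086,0.006],[-0.007,-0.0086,0.006],[-0.007,-0.0086,0.006],[-0.007,-0.0086,0.006],[-0.007,-0.0086,0.006]], turn=[[0,0,0],[0,0,0],[0,0,0],[0,0,0],[0,0,0],[0,0,0],[0,0,0],[0,0,0]])

```text
clock: 8.3
position: [0.5223, 0.2212, 0.2363]
orientation: [[-0.081, 0.609, 0.789], [-0.858, 0.36, -0.367], [-0.507, -0.707, 0.493]]
ft_force: [0.1, -0.2, -2.8]
gripper_width: 0.0343
```

```bash
python3 - <<'E'
from station import *
from h import *
s=observe();print(s['clock'],s['position'],s['qpos'],s['gripper_width'],s['ft_force'])
for n in ['scene','wrist']:
    p,d=read_camera(n);cv2.imwrite(f'pics/e_{n}.png',p if n=='wrist' else cv2.resize(p[80:280,150:400],None,fx=3,fy=3))
Q=tool(H(HY,0),35);pos=s['position']
plan(pos,s['orientation'],[([.50,.18,.33],Q,8)])
E
```

```text
8.3 [0.52233357 0.22120411 0.23627721] [  6.99924302 -24.46057895 111.78360941  21.04279823  52.07015682
 105.35169945] 0.034322401869891925 [ 0.14218863 -0.17789133 -2.80594742]
max mm 13.180667661389538 max deg 3.8143675753655413
"translation": [[-0.0013, -0.0118, 0.0055], [-0.0004, -0.0119, 0.0055], [0.0004, -0.0119, 0.0055], [0.0013, -0.0118, 0.0055], [0.0021, -0.0117, 0.0054], [0.0029, -0.0116, 0.0053], [0.0038, -0.0115, 0.0052], [0.0046, -0.0112, 0.005]] "turn": [[0.01, -2.19, -3.12], [0.01, -2.18, -3.12], [0.01, -2.19, -3.12], [0.01, -2.18, -3.12], [0.01, -2.19, -3.12], [0.01, -2.18, -3.13], [0.01, -2.19, -3.12], [0.01, -2.18, -3.13]]
```

View pics/e_scene.png

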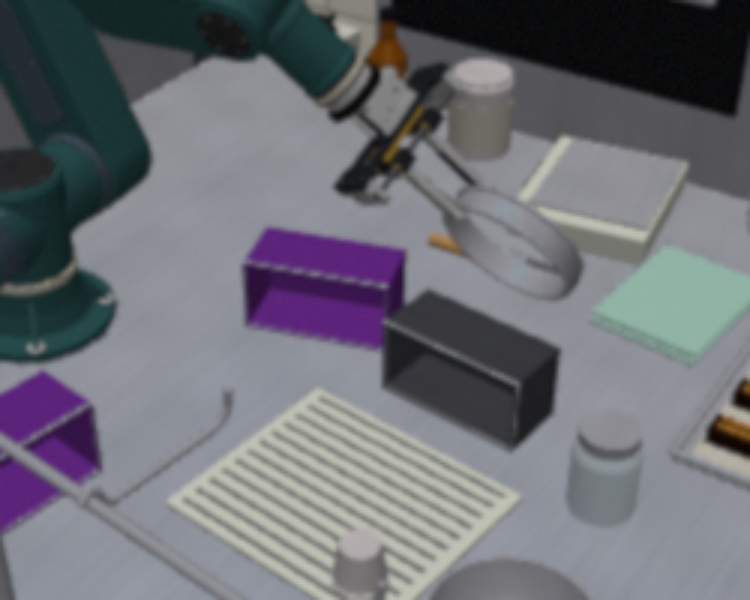

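View pics/e_wrist.png

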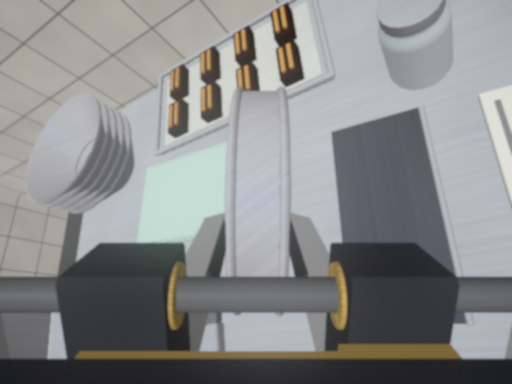

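The hoop is off the bench and hangs level in the jaws. I turn it upright.

>>> play_rows(fingers=[0.03,0.03,0.03,0.03,0.03,0.03,0.03,0.03], translation=[[-0.001,-0.012,0.0055],[0,-0.012,0.0055],[0,-0.012,0.0055],[0.001,-0.012,0.0055],[0.002,-0.012,0.0055],[0.003,-0.0115,0.005],[0.004,-0.0115,0.005],[0.0045,-0.011,0.005]], turn=[[0,-2.2,-3.1],[0,-2.2,-3.1],[0,-2.2,-3.1],[0,-2.2,-3.1],[0,-2.2,-3.1],[0,-2.2,-3.1],[0,-2.2,-3.15],[0,-2.2,-3.15]])

```text
clock: 9.4
position: [0.4991, 0.18, 0.3292]
orientation: [[-0.091, 0.57, 0.817], [-0.996, -0.053, -0.074], [0.001, -0.82, 0.572]]
ft_force: [-0.1, -0.0, -2.8]
gripper_width: 0.0344
```

```bash
cat >> h.py <<'E'
from scipy.optimize import least_squares
def ringres(p,X):
    c=p[:3];R=Ro.from_euler('ZX',[p[3],p[4]]).as_matrix()
    L=(X-c)@R;r=np.hypot(L[:,0],L[:,2])-.084;y=L[:,1]
    dr=np.maximum(abs(r)-.003,0); dy=np.maximum(abs(y)-.018,0)
    return np.hypot(dr,dy)+np.where((dr==0)&(dy==0),np.minimum(.003-abs(r),.018-abs(y)),0)
def fitring(X,c0,yaw=-5.5,lean=0):
    X=X[np.isfinite(X[:,0])];X=X[np.linalg.norm(X-c0,axis=1)<.125]
    s=least_squares(ringres,[*c0,np.radians(yaw),np.radians(lean)],args=(X,),loss='soft_l1',f_scale=.003)
    return s.x[:3],np.degrees(s.x[3:]),np.median(abs(s.fun)),len(X)
E
python3 - <<'E'
from station import *
from h import *
s=observe();print(s['clock'],s['position'],s['qpos'],s['gripper_width'],s['ft_force'])
R=s['orientation'];c0=s['position']+R[:,1]*.069;print('expected centre',c0,R.round(3))
for n in ['scene','wrist','top']:
    p,d=read_camera(n);P=cloud(d,camera_model(n));r=silhouettes(n,'hoop')
    if n!='top':cv2.imwrite(f'pics/f_{n}.png',p if n=='wrist' else cv2.resize(p[80:280,150:400],None,fx=3,fy=3))
    for q in r[:1]:
        m=cv2.erode(q['pixels'].astype(np.uint8),np.ones((2,2)))>0
        print(n,q['confidence'],fitring(P[m],c0))
E
```

```text
9.4 [0.49907077 0.17998544 0.32916939] [ 24.49772044 -19.97644356  93.8431301  -17.08359057  75.58145607
 119.44013756] 0.03439797052230191 [-1.03426652e-01 -1.53917929e-03 -2.80431871e+00]
expected centre [0.53838202 0.17632517 0.27258116] [[-0.091  0.57   0.817]
 [-0.996 -0.053 -0.074]
 [ 0.001 -0.82   0.572]]
scene 0.77 (array([0.53980581, 0.17191736, 0.26993645]), array([-3.76464703, -1.99041438]), np.float64(0.0013990747982422199), 644)
wrist 0.84 (array([0.5378602 , 0.16822771, 0.27214185]), array([-6.71398584, -4.11791799]), np.float64(0.0006863650001663335), 11522)
top 0.93 (array([0.53908027, 0.17306888, 0.27205769]), array([-6.42137666, -1.25019276]), np.float64(0.0012975224706906466), 639)
```

View pics/f_scene.png

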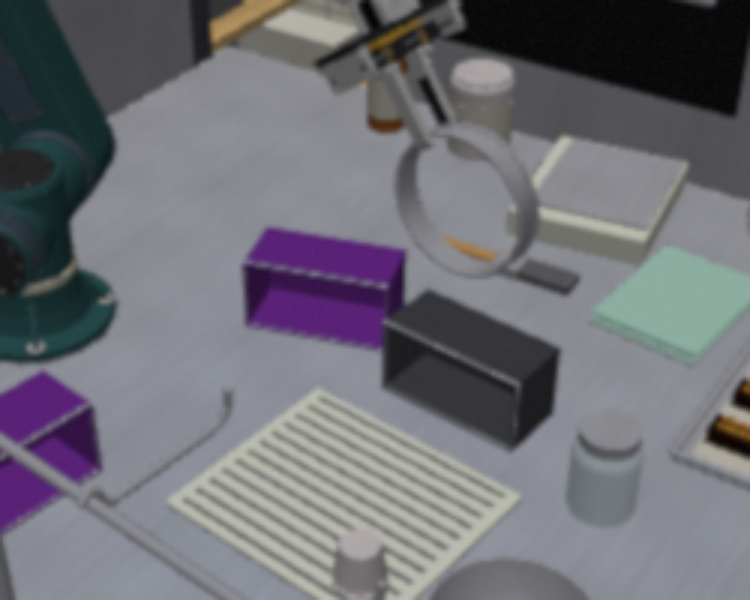

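```bash
python3 - <<'E'
from station import *
from h import *
s=observe();Q=tool(H(HY,0),35)
plan(s['position'],s['orientation'],[([.515,-.10,.32],Q,6),([.517,-.19,.293],Q,2)])
E
```

```text
max mm 47.09670901453731 max deg 0.03741657386773942
"translation": [[0.0462, 0.005, 0.0049], [0.0462, 0.0051, 0.0049], [0.0461, 0.0051, 0.0049], [0.0461, 0.0051, 0.005], [0.0462, 0.0051, 0.005], [0.0461, 0.0051, 0.005], [0.0447, 0.014, -0.0035], [0.0448, 0.0141, -0.0035]] "turn": [[0.02, 0.02, -0.02], [0.02, 0.02, -0.02], [0.02, 0.02, -0.01], [0.02, 0.01, -0.02], [0.03, 0.02, -0.01], [0.02, 0.01, -0.02], [0.0, 0.0, 0.0], [0.0, 0.0, 0.0]]
```

>>> play_rows(fingers=[0.03,0.03,0.03,0.03,0.03,0.03,0.03,0.03], translation=[[0.023,0.0025,0.0025],[0.046,0.005,0.005],[0.046,0.005,0.005],[0.046,0.005,0.005],[0.046,0.005,0.005],[0.046,0.005,0.005],[0.045,0.014,-0.0035],[0.045,0.014,-0.0035]], turn=[[0,0,0],[0,0,0],[0,0,0],[0,0,0],[0,0,0],[0,0,0],[0,0,0],[0,0,0]])

```text
clock: 10.7
position: [0.5156, -0.1687, 0.2947]
orientation: [[-0.094, 0.571, 0.816], [-0.996, -0.054, -0.076], [0.001, -0.819, 0.573]]
ft_force: [0.7, 0.6, -2.8]
gripper_width: 0.0341
```

```bash
python3 - <<'E'
from station import *
from h import *
s=observe();print(s['clock'],s['position'],s['qpos'],s['gripper_width'],s['ft_force'])
R=s['orientation'];c0=s['position']+R[:,1]*.069;print('expected centre',c0,R.round(3))
for n in ['scene','top','wrist']:
    p,d=read_camera(n);P=cloud(d,camera_model(n));r=silhouettes(n,'hoop')
    cv2.imwrite(f'pics/g_{n}.png',p if n=='wrist' else cv2.resize(p[130:330,110:360] if n=='scene' else p[100:240,220:420],None,fx=3,fy=3))
    np.save(f'pics/P_{n}.npy',P)
    for q in r[:1]:
        m=cv2.erode(q['pixels'].astype(np.uint8),np.ones((2,2)))>0
        print(n,q['confidence'],fitring(P[m],c0))
    r=silhouettes(n,'jhook')
    for q in r[:2]:
        X=P[q['pixels']];X=X[np.isfinite(X[:,0])];print(n,'jhook',q['confidence'],len(X));
        L=X[(X[:,1]>-.39)&(X[:,1]<-.29)&(abs(X[:,2]-.27)<.02)]
        if len(L)>5:
            c=np.polyfit(L[:,1],L[:,0],1);print('x at -.33',np.polyval(c,-.33),c[0],'z',np.median(L[:,2]),np.percentile(X[:,1],98),X[:,2].max())
E
```

```text
10.7 [ 0.51556714 -0.16869617  0.29472499] [-34.71767337 -21.57344749  98.84393784  17.14419814  72.12431294
  59.83773453] 0.034105612354008635 [ 0.69599365  0.5581769  -2.75067136]
expected centre [ 0.55493865 -0.17242579  0.2381832 ] [[-0.094  0.571  0.816]
 [-0.996 -0.054 -0.076]
 [ 0.001 -0.819  0.573]]
scene 0.93 (array([ 0.55720036, -0.17637696,  0.23557536]), array([-4.6744937 , -0.08020066]), np.float64(0.0013461609601191958), 1126)
scene jhook 0.46 70
x at -.33 0.5485215482188645 0.0496367942644589 z 0.27329760889579663 -0.2693265986728135 0.3022333007118221
top 0.73 (array([ 0.55281559, -0.17483918,  0.23478669]), array([-6.18565284, -2.13757407]), np.float64(0.0013294537706754232), 394)
top jhook 0.45 45
x at -.33 0.5435978591418537 0.09582592231293342 z 0.27373634472125685 -0.31966114704642035 0.30022454790456843
wrist 0.86 (array([ 0.55420969, -0.178658  ,  0.23841356]), array([-6.83829248, -4.42720523]), np.float64(0.000654079020788856), 11235)
wrist jhook 0.75 1512
x at -.33 0.5438876258571852 0.10539975959260832 z 0.27265205553701116 -0.262106186247484 0.30438769829521256
```

View pics/g_scene.png

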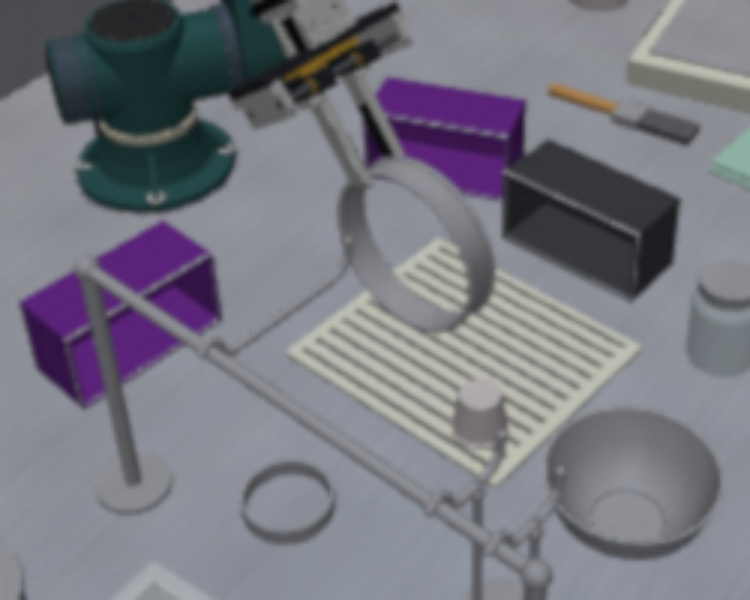

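View pics/g_wrist.png

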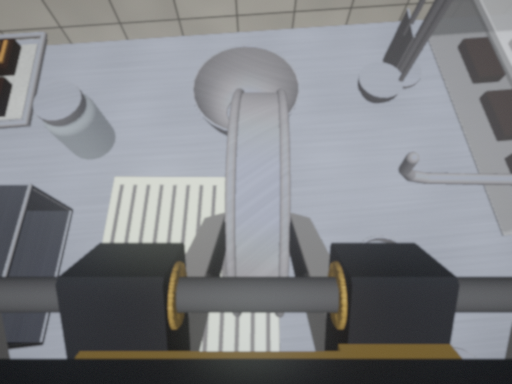

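View pics/g_top.png

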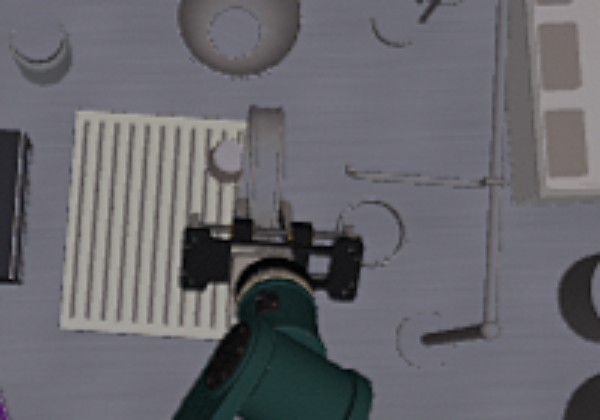

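```bash
python3 - <<'E'
from station import *
from h import *
s=observe();Q=tool(H(-5.6,0),35);p=s['position']
plan(p,s['orientation'],[(p+[0,0,.004],Q,1),(p+[-.008,-.141,.004],Q,7)])
E
```

```text
max mm 20.218308534593096 max deg 0.4739198244429114
"translation": [[0.0, -0.0033, 0.0023], [0.0202, 0.0005, 0.0007], [0.0202, 0.0005, 0.0007], [0.0201, 0.0005, 0.0007], [0.0202, 0.0005, 0.0007], [0.0201, 0.0004, 0.0006], [0.0202, 0.0005, 0.0007], [0.0201, 0.0004, 0.0006]] "turn": [[-0.06, 0.41, -0.23], [0.0, -0.0, -0.0], [0.0, -0.0, -0.0], [0.0, -0.0, -0.0], [0.0, -0.0, -0.0], [0.0, -0.0, -0.0], [0.0, -0.0, -0.0], [0.0, -0.0, -0.0]]
```

>>> play_rows(fingers=[0.03,0.03,0.03,0.03,0.03,0.03,0.03,0.03], translation=[[0,-0.0035,0.0025],[0.02,0.0005,0.0005],[0.02,0.0005,0.0005],[0.02,0.0005,0.0005],[0.02,0.0005,0.0005],[0.02,0.0005,0.0005],[0.02,0.0005,0.0005],[0.02,0.0005,0.0005]], turn=[[0,0.4,-0.2],[0,0,0],[0,0,0],[0,0,0],[0,0,0],[0,0,0],[0,0,0],[0,0,0]])

```text
clock: 12.15
position: [0.5076, -0.3069, 0.2993]
orientation: [[-0.099, 0.571, 0.815], [-0.995, -0.056, -0.081], [-0.0, -0.819, 0.574]]
ft_force: [-0.7, -0.2, -3.0]
gripper_width: 0.0347
```

```bash
python3 - <<'E'
from station import *
from h import *
s=observe();print(s['clock'],s['position'],s['qpos'],s['gripper_width'],s['ft_force'])
R=s['orientation'];c0=s['position']+R[:,1]*.069+[0,-.004,-.001];print('expected centre',c0,R.round(3))
for n in ['scene','wrist']:
    p,d=read_camera(n);P=cloud(d,camera_model(n));r=silhouettes(n,'hoop')
    cv2.imwrite(f'pics/i_{n}.png',p if n=='wrist' else cv2.resize(p[130:330,110:360] if n=='scene' else p[100:240,220:420],None,fx=3,fy=3))
    for q in r[:1]:
        m=cv2.erode(q['pixels'].astype(np.uint8),np.ones((2,2)))>0
        print(n,q['confidence'],fitring(P[m],c0))
p=s['position'];Q=tool(H(-5.6,0),35)
plan(p,s['orientation'],[(p+[0,0,-.036],Q,6)])
E
```

```text
12.15 [ 0.50762641 -0.30690635  0.29931892] [-50.77748972 -11.94081829  91.14972757  24.79236292  75.87859493
  44.13667385] 0.034715887566738074 [-0.7227352  -0.21472523 -2.9887733 ]
expected centre [ 0.54701269 -0.31478548  0.24179748] [[-0.099  0.571  0.815]
 [-0.995 -0.056 -0.081]
 [-0.    -0.819  0.574]]
scene 0.96 (array([ 0.54783062, -0.3150278 ,  0.24021725]), array([-5.51902084,  1.25040383]), np.float64(0.001378063832888782), 1325)
max mm 6.04648658313239 max deg 0.01414213562373095
"translation": [[0.0, 0.0049, -0.0034], [0.0, 0.0049, -0.0034], [0.0, 0.0049, -0.0035], [0.0, 0.0049, -0.0034], [0.0, 0.0049, -0.0035], [0.0, 0.005, -0.0034]] "turn": [[-0.0, -0.01, 0.0], [-0.0, -0.01, 0.0], [-0.0, -0.01, 0.0], [-0.0, -0.01, 0.0], [-0.0, -0.01, 0.01], [-0.0, -0.01, 0.0]]
```

View pics/i_scene.png

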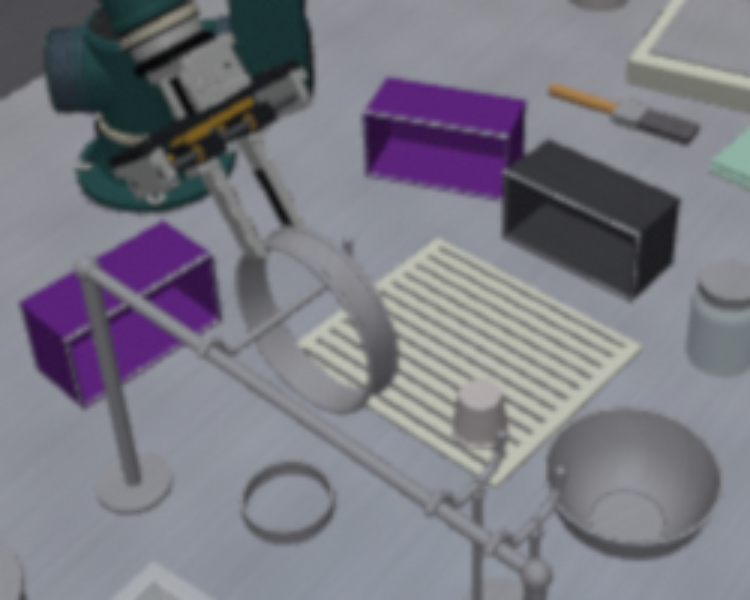

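View pics/i_wrist.png

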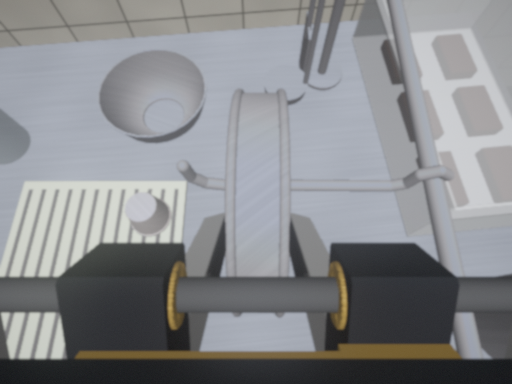

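The hook now passes through the hoop: in the wrist view the arm crosses at row 185 and the tip at (183,165) lies beyond it. I lower it.

>>> play_rows(fingers=[0.03,0.03,0.03,0.03,0.03,0.03,0.03,0.03], translation=[[0,0.005,-0.0035],[0,0.005,-0.0035],[0,0.005,-0.0035],[0,0.005,-0.0035],[0,0.005,-0.0035],[0,0.005,-0.0035],[0,0.003,-0.002],[0,0,0]], turn=[[0,0,0],[0,0,0],[0,0,0],[0,0,0],[0,0,0],[0,0,0],[0,0,0],[0,0,0]])

```text
clock: 13.35
position: [0.5074, -0.306, 0.2582]
orientation: [[-0.099, 0.57, 0.816], [-0.995, -0.056, -0.082], [-0.002, -0.82, 0.573]]
ft_force: [-0.5, -0.6, -2.6]
gripper_width: 0.0346
```

>>> play_rows(fingers=[0.03,0.03,0.03,0.03,0.03,0.03,0.03,0.03], translation=[[0,0.0017,-0.0012],[0,0.0017,-0.0012],[0,0.0017,-0.0012],[0,0,0],[0,0,0],[0,0,0],[0,0,0],[0,0,0]], turn=[[0,0,0],[0,0,0],[0,0,0],[0,0,0],[0,0,0],[0,0,0],[0,0,0],[0,0,0]])

```text
clock: 14.35
position: [0.5077, -0.3062, 0.2529]
orientation: [[-0.099, 0.571, 0.815], [-0.995, -0.056, -0.082], [-0.001, -0.819, 0.574]]
ft_force: [1.4, -0.7, -0.9]
gripper_width: 0.0343
```

```bash
python3 - <<'E'
from station import *
from h import *
s=observe();print(s['clock'],s['position'],s['qpos'],s['gripper_width'],s['ft_force'])
R=s['orientation'];c0=s['position']+R[:,1]*.069+[0,-.004,-.001];print('expected centre',c0)
for n in ['scene','wrist']:
    p,d=read_camera(n);P=cloud(d,camera_model(n));r=silhouettes(n,'hoop')
    cv2.imwrite(f'pics/j_{n}.png',p if n=='wrist' else cv2.resize(p[130:330,110:360] if n=='scene' else p[100:240,220:420],None,fx=3,fy=3))
    for q in r[:1]:
        m=cv2.erode(q['pixels'].astype(np.uint8),np.ones((2,2)))>0
        print(n,q['confidence'],fitring(P[m],c0))
E
```

```text
14.35 [ 0.50774577 -0.30617294  0.25288767] [-50.71253487 -11.66354702  96.1613416   25.4518539   71.04154632
  41.89508497] 0.034262304050574344 [ 1.42571461 -0.69386354 -0.93368042]
expected centre [ 0.54715831 -0.31405802  0.19538494]
scene 0.77 (array([ 0.54761134, -0.31616717,  0.19498297]), array([-6.12551618, -0.52753607]), np.float64(0.001472595050014308), 1011)
wrist 0.58 (array([ 0.54715831, -0.31405802,  0.19538494]), array([-5.5,  0. ]), np.float64(nan), 0)
  return _methods._mean(a, axis=axis, dtype=dtype,
  ret = ret.dtype.type(ret / rcount)
```

View pics/j_scene.png

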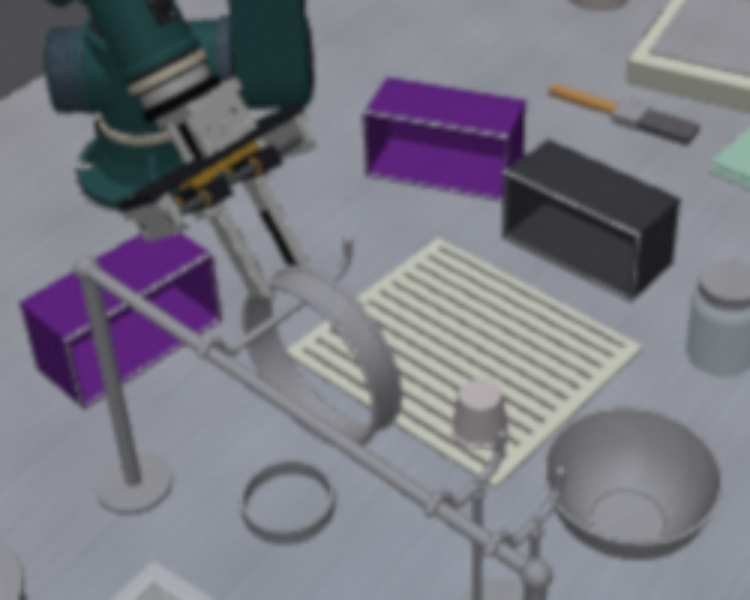

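The wrist force shows the hook now carries most of the hoop. I release and back out.

>>> play_rows(fingers=[0.04,0.048,0.056,0.06,0.06,0.06,0.06,0.06], translation=[[0,0,0],[0,0,0],[0,0,0],[0,0,0],[0,0,0],[0,0,0],[0,0,0],[0,0,0]], turn=[[0,0,0],[0,0,0],[0,0,0],[0,0,0],[0,0,0],[0,0,0],[0,0,0],[0,0,0]])

```text
clock: 15.55
position: [0.5075, -0.3061, 0.2524]
orientation: [[-0.099, 0.57, 0.815], [-0.995, -0.056, -0.082], [-0.001, -0.819, 0.573]]
ft_force: [0.1, 0.2, -0.7]
gripper_width: 0.0601
```

```bash
python3 - <<'E'
from station import *
from h import *
s=observe();print(s['clock'],s['position'],s['gripper_width'],s['ft_force'])
for n in ['scene','wrist']:
    p,d=read_camera(n);P=cloud(d,camera_model(n));r=silhouettes(n,'hoop')
    cv2.imwrite(f'pics/k_{n}.png',p if n=='wrist' else cv2.resize(p[130:330,110:360] if n=='scene' else p[100:240,220:420],None,fx=3,fy=3))
    for q in r[:1]:
        m=cv2.erode(q['pixels'].astype(np.uint8),np.ones((2,2)))>0
        print(n,q['confidence'],fitring(P[m],np.array([.547,-.315,.195])))
E
```

```text
15.55 [ 0.50749528 -0.30608327  0.25243383] 0.06006262757654126 [ 0.12095429  0.15534959 -0.68152265]
scene 0.76 (array([ 0.54795295, -0.31444978,  0.19532962]), array([-7.41087311, -0.16305371]), np.float64(0.001269612007317733), 1112)
wrist 0.91 (array([ 0.54580287, -0.31803823,  0.19569015]), array([-7.32104924, -3.31650298]), np.float64(0.0006864647693191226), 11685)
```

View pics/k_wrist.png

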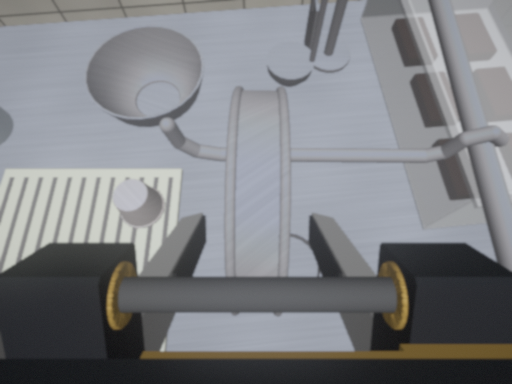

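The hoop hangs free between the open fingers (cols 230–290) with the hook through it.

>>> play_rows(fingers=[0.06,0.06,0.06,0.06,0.06,0.06,0.06,0.06], translation=[[0,-0.01,0],[0,-0.015,0],[0,-0.015,0],[0,-0.015,0],[0,-0.015,0],[0,-0.015,0],[0,-0.015,0],[0,-0.015,0]], turn=[[0,0,0],[0,0,0],[0,0,0],[0,0,0],[0,0,0],[0,0,0],[0,0,0],[0,0,0]])

```text
clock: 16.75
position: [0.4413, -0.2996, 0.3475]
orientation: [[-0.099, 0.571, 0.815], [-0.995, -0.056, -0.082], [-0.001, -0.819, 0.573]]
ft_force: [-0.2, 0.4, -1.0]
gripper_width: 0.0601
```

```bash
python3 - <<'E'
from station import *
from h import *
s=observe();print(s['clock'],s['position'],s['orientation'].round(3),s['qpos'],s['ft_force'])
for n in ['scene','top']:
    p,d=read_camera(n);P=cloud(d,camera_model(n));r=silhouettes(n,'hoop')
    np.save(f'pics/P_{n}.npy',P)
    cv2.imwrite(f'pics/l_{n}.png',cv2.resize(p[130:330,110:360] if n=='scene' else p[110:240,170:420],None,fx=3,fy=3))
    for q in r[:1]:
        m=cv2.erode(q['pixels'].astype(np.uint8),np.ones((2,2)))>0
        print(n,q['confidence'],fitring(P[m],np.array([.547,-.315,.195])))
    for t in ['tin','board']:
      for q in silhouettes(n,t)[:4]:
        X=P[q['pixels']];X=X[np.isfinite(X[:,0])];c=np.median(X,0)
        if c[0]>.45 :
            if t=='tin' and c[1]<0.1: continue
            print(n,t,q['confidence'],len(X),c.round(3));np.save(f'pics/M_{n}_{t}.npy',q['pixels'])
            if t=='tin':
                Y=X[X[:,2]>.09];r=cv2.minAreaRect(Y[:,:2].astype(np.float32));print(cv2.boxPoints(r).round(4).tolist(),r,np.median(Y[:,2]))
E
```

```text
16.75 [ 0.44130144 -0.29960023  0.34752547] [[-0.099  0.571  0.815]
 [-0.995 -0.056 -0.082]
 [-0.001 -0.819  0.573]] [-58.05484025 -18.37611271  90.6651476   27.13264547  85.20362927
  40.82803022] [-0.17409139  0.4264832  -1.02080206]
scene 0.93 (array([ 0.54862301, -0.31356302,  0.19474483]), array([-7.90430772, -2.02841884]), np.float64(0.0012431475841142192), 1032)
scene tin 0.91 2173 [0.563 0.158 0.048]
[[0.4596000015735626, 0.1216999962925911], [0.6545000076293945, 0.10180000215768814], [0.6644999980926514, 0.19979999959468842], [0.46950000524520874, 0.21960000693798065]] ((0.5620396137237549, 0.1607259213924408), (0.09841533750295639, 0.19598056375980377), 84.1875991821289) 0.09940925608373447
scene board 0.63 4102 [ 0.554 -0.059  0.008]
top 0.64 (array([ 0.54615954, -0.30780314,  0.19495854]), array([-7.3561469 , -2.15239754]), np.float64(0.0013830598820185613), 730)
top tin 0.88 1328 [0.558 0.162 0.101]
[[0.4627000093460083, 0.13030000030994415], [0.6523000001907349, 0.11349999904632568], [0.6603000164031982, 0.2037999927997589], [0.4706999957561493, 0.22059999406337738]] ((0.5614936351776123, 0.16706834733486176), (0.09063898026943207, 0.19031433761119843), 84.94772338867188) 0.10150098925976912
top board 0.75 4453 [ 0.531 -0.059  0.009]
top board 0.36 378 [0.761 0.089 0.109]
```

View pics/l_scene.png

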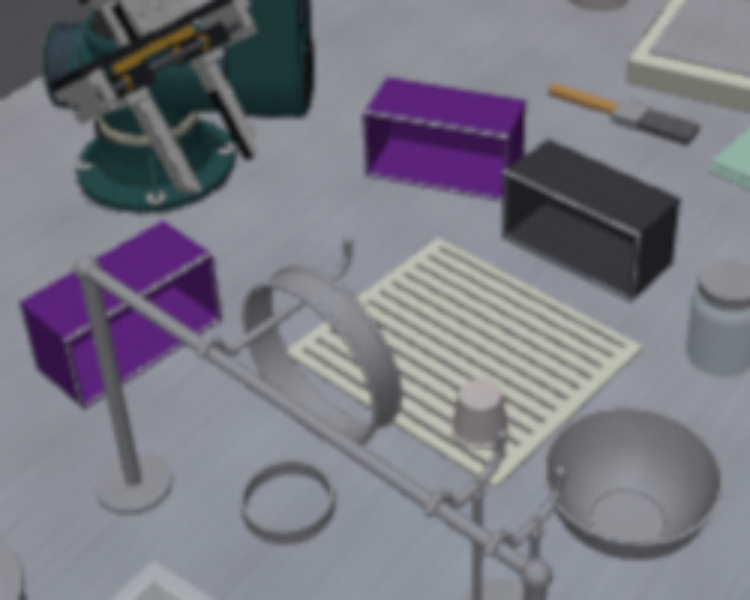

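View pics/l_top.png

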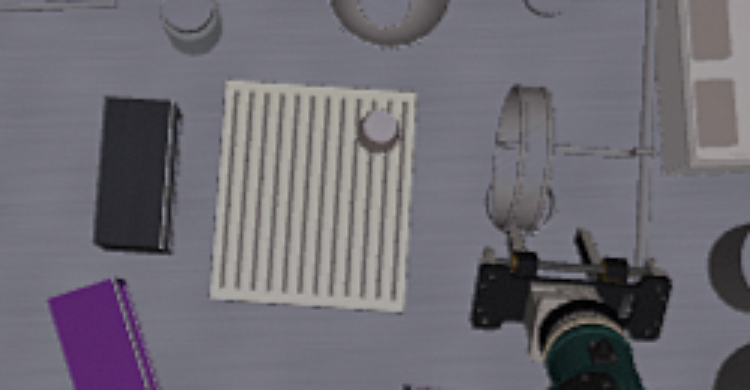

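The hoop hangs on the J-hook arm and the gripper is clear. Next is the tin, which I'll push from its base side with open fingers, tool vertical.

```bash
cat >> h.py <<'E'
def Tp(yaw,tilt):
    """push tool: x along tin x, pointing down, tip leaning towards -y' by tilt"""
    t=np.radians(tilt);B=H(yaw,0);x=B[:,0];p=B@np.array([0,-np.sin(t),-np.cos(t)]);return np.stack([x,p,np.cross(x,p)],1)
BY=-6.0
yb=H(BY,0)[:,1]
TC=np.array([.5615,.1665,0])
E
python3 - <<'E'
from station import *
from h import *
s=observe();Q=Tp(BY,5);S=TC+yb*.083+[0,0,.03]
print(Ro.from_matrix(s['orientation'].T@Q).as_rotvec(degrees=True),S)
R1=s['orientation']@Ro.from_rotvec(Ro.from_matrix(s['orientation'].T@Q).as_rotvec()*.5).as_matrix()
plan(s['position'],s['orientation'],[([.44,-.15,.36],R1,8),([.50,.15,.33],Q,8),(S+[0,0,.19],Q,4),(S+[0,0,.05],Q,4)])
E
```

```text
[-31.40418174 -88.12667416  23.43867839] [0.57017586 0.24904532 0.03      ]
max mm 41.005609372377336 max deg 6.0333987105113485
"translation": [[-0.0186, -0.0026, -0.0007], [-0.0186, -0.0022, 0.001], [-0.0185, -0.0017, 0.0027], [-0.0182, -0.0014, 0.0044], [-0.0177, -0.0011, 0.0061], [-0.0171, -0.0009, 0.0077], [-0.0162, -0.0008, 0.0093], [-0.0153, -0.0007, 0.0109]] "turn": [[-1.96, -5.51, 1.46], [-1.96, -5.51, 1.47], [-1.96, -5.51, 1.47], [-1.96, -5.51, 1.46], [-1.97, -5.51, 1.47], [-1.96, -5.5, 1.46], [-1.97, -5.51, 1.47], [-1.96, -5.5, 1.46]]
"translation": [[-0.0246, 0.0078, 0.0284], [-0.0216, 0.0074, 0.0309], [-0.0183, 0.0068, 0.0331], [-0.0149, 0.0061, 0.0349], [-0.0113, 0.0052, 0.0364], [-0.0077, 0.0042, 0.0374], [-0.0039, 0.0031, 0.0381], [-0.0002, 0.0018, 0.0384]] "turn": [[-1.96, -5.51, 1.47], [-1.96, -5.51, 1.46], [-1.96, -5.51, 1.47], [-1.96, -5.51, 1.47], [-1.97, -5.51, 1.46], [-1.96, -5.51, 1.47], [-1.97, -5.5, 1.46], [-1.96, -5.51, 1.47]]
"translation": [[0.0149, 0.0251, 0.0288], [0.0149, 0.0251, 0.0287], [0.0148, 0.0251, 0.0288], [0.0149, 0.0251, 0.0287], [-0.0, 0.0349, 0.0031], [-0.0, 0.0348, 0.003], [-0.0, 0.0349, 0.0031], [-0.0, 0.0348, 0.003]] "turn": [[-0.0, 0.0, -0.0], [-0.0, 0.0, -0.0], [-0.0, 0.0, -0.0], [-0.0, 0.0, -0.0], [-0.0, 0.0, -0.0], [-0.0, 0.0, -0.0], [-0.0, 0.0, -0.0], [-0.0, 0.0, -0.0]]
```

>>> play_rows(fingers=[0.06,0.06,0.06,0.06,0.06,0.06,0.06,0.06], translation=[[-0.0185,-0.0025,-0.0005],[-0.0185,-0.002,0.001],[-0.0185,-0.0017,0.0027],[-0.018,-0.0014,0.0045],[-0.0177,-0.001,0.006],[-0.017,-0.001,0.0077],[-0.016,-0.001,0.0093],[-0.0153,-0.0007,0.011]], turn=[[-1.96,-5.5,1.46],[-1.96,-5.5,1.46],[-1.96,-5.5,1.46],[-1.96,-5.5,1.46],[-1.96,-5.5,1.46],[-1.96,-5.5,1.46],[-1.96,-5.5,1.46],[-1.96,-5.5,1.46]])

```text
clock: 18.15
position: [0.4407, -0.1501, 0.3604]
orientation: [[0.626, 0.287, 0.725], [-0.766, 0.055, 0.64], [0.144, -0.956, 0.255]]
ft_force: [-0.5, -0.4, 0.4]
gripper_width: 0.0597
```

>>> play_rows(fingers=[0.094,0.094,0.094,0.094,0.094,0.094,0.094,0.094], translation=[[-0.0245,0.008,0.0285],[-0.0215,0.0075,0.031],[-0.018,0.007,0.033],[-0.015,0.006,0.035],[-0.011,0.005,0.036],[-0.008,0.004,0.037],[-0.004,0.003,0.038],[0,0.002,0.038]], turn=[[-1.96,-5.5,1.46],[-1.96,-5.5,1.46],[-1.96,-5.5,1.46],[-1.96,-5.5,1.46],[-1.96,-5.5,1.46],[-1.96,-5.5,1.46],[-1.96,-5.5,1.46],[-1.96,-5.5,1.46]])

```text
clock: 19.15
position: [0.5015, 0.1493, 0.3298]
orientation: [[0.995, -0.009, 0.103], [-0.103, -0.089, 0.991], [0.001, -0.996, -0.089]]
ft_force: [0.7, 0.2, 0.1]
gripper_width: 0.0941
```

```bash
python3 - <<'E'
from station import *
from h import *
s=observe();print(s['clock'],s['position'],s['orientation'].round(3),s['qpos'],s['ft_force'],s['gripper_width'])
Q=Tp(BY,5);S=TC+yb*.083+[0,0,.03]
plan(s['position'],s['orientation'],[(S+[0,0,.19],Q,4),(S+[0,0,.06],Q,4)])
for n in ['scene','wrist']:
    p,d=read_camera(n);P=cloud(d,camera_model(n));r=silhouettes(n,'hoop')
    cv2.imwrite(f'pics/m_{n}.png',p)
    for q in r[:1]:
        m=cv2.erode(q['pixels'].astype(np.uint8),np.ones((2,2)))>0
        print(n,q['confidence'],fitring(P[m],np.array([.547,-.315,.195])))
E
```

```text
19.15 [0.50150016 0.14928807 0.32982414] [[ 0.995 -0.009  0.103]
 [-0.103 -0.089  0.991]
 [ 0.001 -0.996 -0.089]] [ 13.6173445    3.71310811  66.04982735  -5.21464416 111.84528632
  17.67765595] [0.69447223 0.2283754  0.14821965] 0.094076374640291
max mm 40.906723163802795 max deg 0.042426406871192854
"translation": [[0.0145, 0.025, 0.0289], [0.0145, 0.025, 0.0289], [0.0145, 0.025, 0.0289], [0.0144, 0.025, 0.029], [0.0, 0.0324, 0.0028], [0.0, 0.0324, 0.0028], [0.0, 0.0323, 0.0028], [0.0, 0.0324, 0.0029]] "turn": [[0.03, 0.02, 0.01], [0.03, 0.01, 0.01], [0.03, 0.02, 0.01], [0.04, 0.01, 0.01], [-0.0, 0.0, -0.0], [-0.0, 0.0, -0.0], [-0.0, 0.0, -0.0], [-0.0, 0.0, -0.0]]
scene 0.96 (array([ 0.54713141, -0.3138807 ,  0.19487644]), array([-5.94812814,  1.58993993]), np.float64(0.001427569979145585), 1180)
```

View pics/m_scene.png

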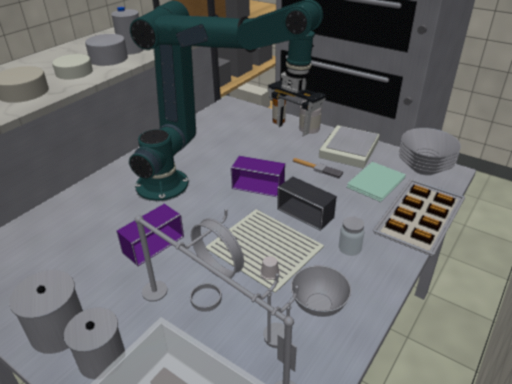

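View pics/m_wrist.png

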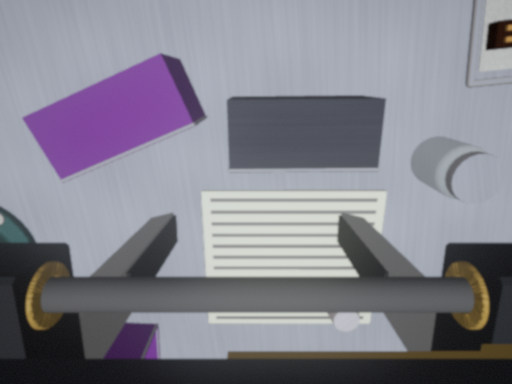

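```bash
python3 - <<'E'
from station import *
from h import *
m=camera_model('wrist')
p=cv2.imread('pics/m_wrist.png');g=cv2.cvtColor(p,cv2.COLOR_BGR2GRAY).astype(int)
def ray(u,v,z):
    K=m['mtx'];C=-m['R'].T@m['t'];d=m['R'].T@np.array([(u-K[0,2])/K[0,0],(v-K[1,2])/K[1,1],1]);return C+d*(z-C[2])/d[2]
for u in range(215,381,33): print(u,g[160:176,u].tolist(),g[184:198,u].tolist())
for u in (220,300,370):
    col=g[184:198,u];v=184+np.argmax(np.diff(col))+.5;X=ray(u,v,.008)
    v2=None
    print('board edge',u,v,X.round(4))
for u,v in((230,170),(379,168)): print('mouth top',ray(u,v,.1).round(4))
E
```

```text
215 [176, 176, 176, 176, 176, 176, 176, 176, 176, 176, 176, 176, 176, 176, 176, 175] [175, 175, 175, 175, 175, 171, 174, 194, 209, 214, 215, 215, 214, 207]
248 [93, 92, 94, 94, 94, 94, 95, 102, 127, 156, 169, 166, 162, 167, 173, 174] [177, 177, 177, 177, 177, 172, 174, 195, 208, 215, 215, 215, 214, 207]
281 [91, 91, 92, 92, 91, 93, 94, 104, 132, 158, 169, 169, 170, 170, 171, 171] [175, 175, 175, 176, 175, 171, 174, 194, 208, 214, 215, 216, 214, 207]
314 [88, 89, 89, 91, 89, 91, 93, 110, 139, 161, 167, 166, 168, 172, 173, 174] [175, 175, 174, 174, 171, 165, 170, 193, 208, 214, 215, 215, 214, 206]
347 [88, 88, 88, 88, 87, 90, 94, 120, 151, 168, 167, 164, 166, 172, 173, 174] [174, 175, 174, 174, 171, 164, 171, 194, 209, 214, 215, 215, 214, 206]
380 [166, 167, 168, 169, 170, 170, 171, 172, 172, 172, 171, 171, 173, 172, 173, 172] [172, 173, 173, 172, 169, 164, 170, 193, 208, 213, 214, 214, 215, 214]
board edge 220 190.5 [0.4339 0.0709 0.008 ]
board edge 300 190.5 [0.5617 0.0573 0.008 ]
board edge 370 190.5 [0.6735 0.0454 0.008 ]
mouth top [0.4648 0.1264 0.1   ]
mouth top [0.6544 0.1088 0.1   ]
```

>>> play_rows(fingers=[0.094,0.094,0.094,0.094,0.094,0.094,0.094,0.094], translation=[[0.0145,0.025,0.029],[0.0145,0.025,0.029],[0.0145,0.025,0.029],[0.0145,0.025,0.029],[0,0.037,0.003],[0,0.037,0.003],[0,0.037,0.003],[0,0.037,0.003]], turn=[[0,0,0],[0,0,0],[0,0,0],[0,0,0],[0,0,0],[0,0,0],[0,0,0],[0,0,0]])

```text
clock: 20.35
position: [0.5713, 0.2448, 0.0722]
orientation: [[0.994, -0.006, 0.11], [-0.11, -0.087, 0.99], [0.004, -0.996, -0.087]]
ft_force: [0.7, 0.2, 1.0]
gripper_width: 0.0941
```

```bash
python3 - <<'E'
from station import *
from h import *
s=observe();print(s['clock'],s['position'],s['orientation'].round(3),s['qpos'],s['ft_force'],s['gripper_width'])
Q=Tp(BY,5);S=TC+yb*.083+[0,0,.015]
plan(s['position'],s['orientation'],[(S,Q,3),(S-yb*.03,Q,5),(S-yb*.07,Q,8)])
E
```

```text
20.35 [0.57129278 0.24478692 0.07215126] [[ 0.994 -0.006  0.11 ]
 [-0.11  -0.087  0.99 ]
 [ 0.004 -0.996 -0.087]] [20.55232321 19.23177674 77.08789598 -4.58497567 85.77745354 27.28688055] [0.65150583 0.22692439 0.98670798] 0.09414604874846409
max mm 19.159070958686904 max deg 0.12569805089976535
"translation": [[-0.0006, 0.0189, 0.003], [-0.0006, 0.0188, 0.003], [-0.0005, 0.0189, 0.0031], [-0.0, 0.0005, -0.006], [-0.0, 0.0005, -0.006], [-0.0, 0.0005, -0.006], [-0.0, 0.0005, -0.0059], [-0.0, 0.0006, -0.006]] "turn": [[0.01, -0.11, 0.06], [0.01, -0.11, 0.06], [0.0, -0.1, 0.06], [0.0, -0.0, 0.0], [0.0, -0.0, 0.0], [0.0, -0.0, 0.0], [0.0, -0.0, 0.0], [0.0, -0.0, 0.0]]
"translation": [[-0.0, 0.0004, -0.005], [-0.0, 0.0004, -0.005], [-0.0, 0.0004, -0.005], [-0.0, 0.0005, -0.005], [-0.0, 0.0004, -0.005], [-0.0, 0.0005, -0.0049], [-0.0, 0.0004, -0.005], [-0.0, 0.0005, -0.0049]] "turn": [[0.0, -0.0, 0.0], [0.0, -0.0, 0.0], [0.0, -0.0, 0.0], [0.0, -0.0, 0.0], [0.0, -0.0, 0.0], [0.0, -0.0, 0.0], [0.0, -0.0, 0.0], [0.0, -0.0, 0.0]]
```

>>> play_rows(fingers=[0.094,0.094,0.094,0.094,0.094,0.094,0.094,0.094], translation=[[-0.0005,0.019,0.003],[-0.0005,0.019,0.003],[-0.0005,0.019,0.003],[0,0.0005,-0.006],[0,0.0005,-0.006],[0,0.0005,-0.006],[0,0.0005,-0.006],[0,0.0005,-0.006]], turn=[[0,-0.1,0.05],[0,-0.1,0.05],[0,-0.1,0.05],[0,0,0],[0,0,0],[0,0,0],[0,0,0],[0,0,0]])

```text
clock: 21.35
position: [0.567, 0.2201, 0.0155]
orientation: [[0.995, -0.009, 0.102], [-0.102, -0.087, 0.991], [-0.0, -0.996, -0.088]]
ft_force: [-0.9, -0.3, 0.8]
gripper_width: 0.094
```

>>> play_rows(fingers=[0.094,0.094,0.094,0.094,0.094,0.094,0.094,0.094], translation=[[0,0.0005,-0.005],[0,0.0005,-0.005],[0,0.0005,-0.005],[0,0.0005,-0.006],[0,0.0005,-0.006],[0,0.0005,-0.006],[0,0.0005,-0.006],[0,0.0005,-0.006]], turn=[[0,0,0],[0,0,0],[0,0,0],[0,0,0],[0,0,0],[0,0,0],[0,0,0],[0,0,0]])

```text
clock: 22.35
position: [0.5623, 0.1753, 0.0152]
orientation: [[0.995, -0.009, 0.102], [-0.102, -0.087, 0.991], [-0.0, -0.996, -0.088]]
ft_force: [0.1, 4.6, 2.8]
gripper_width: 0.0937
```

```bash
cat >> h.py <<'E'
def tincheck(station,tag,cams=('top','scene'),hz=.09):
    for n in cams:
        p,d=station.read_camera(n);P=cloud(d,station.camera_model(n))
        cv2.imwrite(f'pics/{tag}_{n}.png',p if n=='wrist' else cv2.resize(p[110:310,200:400] if n=='scene' else p[120:230,180:330],None,fx=3.5,fy=3.5))
        for q in station.silhouettes(n,'tin')[:4]:
            X=P[q['pixels']];X=X[np.isfinite(X[:,0])];c=np.median(X,0)
            if c[0]<.42 or abs(c[1]-.05)>.2: continue
            Y=X[X[:,2]>hz]
            if len(Y)<20: continue
            r=cv2.minAreaRect(Y[:,:2].astype(np.float32));print(n,round(q['confidence'],2),'z',np.percentile(X[:,2],[2,50,98]).round(3),cv2.boxPoints(r).round(3).tolist(),np.round(r[0],4),np.round(r[1],3),r[2])
E
python3 - <<'E'
import station
from station import *
from h import *
s=observe();print(s['clock'],s['position'],s['orientation'].round(3),s['ft_force'],s['gripper_width'])
tincheck(station,'n')
E
```

```text
22.35 [0.56229479 0.17531182 0.01518203] [[ 0.995 -0.009  0.102]
 [-0.102 -0.087  0.991]
 [-0.    -0.996 -0.088]] [0.0656036  4.5844235  2.79611715] 0.09371063860488157
top 0.65 z [0.001 0.101 0.108] [[0.4359999895095825, 0.09200000017881393], [0.6480000019073486, 0.07100000232458115], [0.6570000052452087, 0.15600000321865082], [0.4449999928474426, 0.17800000309944153]] [0.5463 0.1242] [0.086 0.213] 84.1526107788086
scene 0.63 z [-0.002  0.055  0.103] [[0.4580000042915344, 0.07999999821186066], [0.6499999761581421, 0.06199999898672104], [0.6589999794960022, 0.16200000047683716], [0.46700000762939453, 0.17900000512599945]] [0.5586 0.1209] [0.1   0.194] 84.84385681152344
```

View pics/n_scene.png

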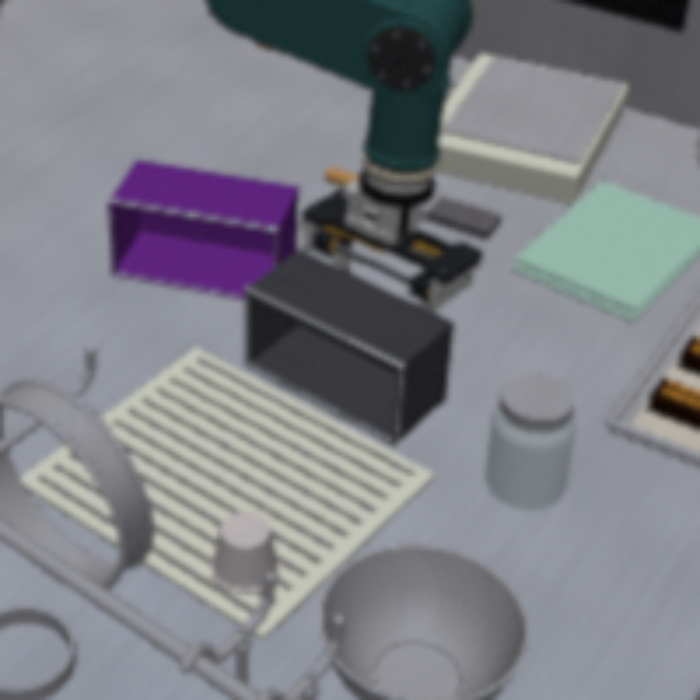

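>>> play_rows(fingers=[0.094,0.094,0.094,0.094,0.094,0.094,0.094,0.094], translation=[[0,0,-0.003],[0,0,-0.003],[0,0,-0.003],[0,0,-0.002],[0,0,-0.0015],[0,0,-0.001],[0,0,-0.001],[0,0,-0.001]], turn=[[0,0,0],[0,0,0],[0,0,0],[0,0,0],[0,0,0],[0,0,0],[0,0,0],[0,0,0]])

```text
clock: 23.55
position: [0.5605, 0.1607, 0.0162]
orientation: [[0.995, -0.01, 0.101], [-0.102, -0.086, 0.991], [-0.001, -0.996, -0.087]]
ft_force: [-0.5, 3.9, -2.0]
gripper_width: 0.0941
```

>>> play_rows(fingers=[0.094,0.094,0.094,0.094,0.094,0.094,0.094,0.094], translation=[[0,0,-0.001],[0,0,-0.001],[0,0,-0.0005],[0,0,-0.0005],[0,0,-0.0005],[0,0,-0.0005],[0,0,0],[0,0,0]], turn=[[0,0,0],[0,0,0],[0,0,0],[0,0,0],[0,0,0],[0,0,0],[0,0,0],[0,0,0]])

```text
clock: 24.55
position: [0.5603, 0.1603, 0.017]
orientation: [[0.995, -0.009, 0.1], [-0.101, -0.08, 0.992], [-0.001, -0.997, -0.081]]
ft_force: [-0.5, 10.6, -1.7]
gripper_width: 0.094
```

The resistance rose from 4 to 10.6 N without motion, so the lip sits against the board edge. I back off and raise to push high.

>>> play_rows(fingers=[0.094,0.094,0.094,0.094,0.094,0.094,0.094,0.094], translation=[[0,0,0.01],[0,0,0.008],[0,-0.014,0],[0,-0.014,0],[0,-0.014,0],[0,-0.014,0],[0,0,0],[0,0,0]], turn=[[0,0,0],[0,0,0],[0,0,0],[0,0,0],[0,0,0],[0,0,0],[0,0,0],[0,0,0]])

```text
clock: 25.55
position: [0.5623, 0.1789, 0.0707]
orientation: [[0.995, -0.01, 0.102], [-0.102, -0.088, 0.991], [-0.001, -0.996, -0.088]]
ft_force: [-0.6, 0.4, 1.0]
gripper_width: 0.0938
```

```bash
python3 - <<'E'
import station
from station import *
from h import *
s=observe();print(s['clock'],s['position'],s['orientation'].round(3),s['ft_force'],s['gripper_width'])
tincheck(station,'o',('scene',))
Q=Tp(BY,5);C=np.array([.5603,.1603,.072])
plan(s['position'],s['orientation'],[(C+yb*.005,Q,2),(C-yb*.025,Q,6),(C-yb*.06,Q,8)])
E
```

```text
25.55 [0.5623397  0.17887236 0.07065353] [[ 0.995 -0.01   0.102]
 [-0.102 -0.088  0.991]
 [-0.001 -0.996 -0.088]] [-0.57897995  0.40606335  1.01821705] 0.09382775393007987
scene 0.87 z [-0.001  0.065  0.103] [[0.4580000042915344, 0.06700000166893005], [0.6470000147819519, 0.04699999839067459], [0.6570000052452087, 0.14399999380111694], [0.46799999475479126, 0.16300000250339508]] [0.5574 0.1052] [0.097 0.191] 84.10365295410156
max mm 6.901449123191448 max deg 0.0818535277187245
"translation": [[-0.0001, -0.0001, -0.0069], [-0.0, -0.0, -0.0068], [-0.0, 0.0004, -0.005], [-0.0, 0.0004, -0.005], [-0.0, 0.0004, -0.005], [-0.0, 0.0005, -0.005], [-0.0, 0.0004, -0.005], [-0.0, 0.0005, -0.0049]] "turn": [[0.03, 0.07, -0.03], [0.03, 0.06, -0.03], [0.0, 0.0, -0.0], [0.0, 0.0, -0.0], [0.0, 0.0, -0.0], [0.0, 0.0, -0.0], [0.0, 0.0, -0.0], [0.0, 0.0, -0.0]]
"translation": [[-0.0, 0.0004, -0.0044], [-0.0, 0.0004, -0.0044], [-0.0, 0.0004, -0.0044], [-0.0, 0.0004, -0.0043], [-0.0, 0.0004, -0.0044], [-0.0, 0.0003, -0.0043], [-0.0, 0.0004, -0.0044], [-0.0, 0.0003, -0.0043]] "turn": [[0.0, 0.0, -0.0], [0.0, 0.0, -0.0], [0.0, 0.0, -0.0], [0.0, 0.0, -0.0], [0.0, 0.0, -0.0], [0.0, 0.0, -0.0], [0.0, 0.0, -0.0], [0.0, 0.0, -0.0]]
```

View pics/o_scene.png

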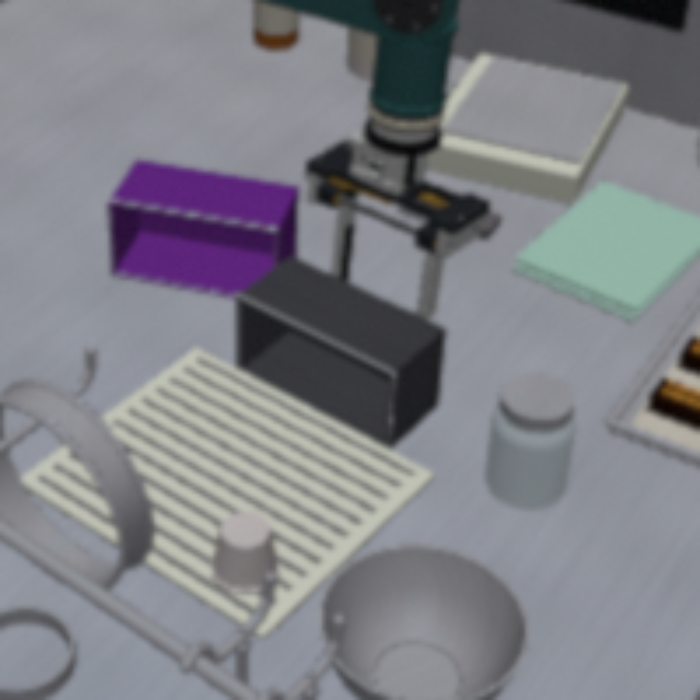

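The tin lies flush against the board edge. Now the tipping push.

>>> play_rows(fingers=[0.094,0.094,0.094,0.094,0.094,0.094,0.094,0.094], translation=[[0,0,-0.007],[0,0,-0.007],[0,0.0005,-0.005],[0,0.0005,-0.005],[0,0.0005,-0.005],[0,0.0005,-0.005],[0,0.0005,-0.003],[0,0,0]], turn=[[0,0,0],[0,0,0],[0,0,0],[0,0,0],[0,0,0],[0,0,0],[0,0,0],[0,0,0]])

```text
clock: 26.65
position: [0.5613, 0.1534, 0.0785]
orientation: [[0.995, 0.001, 0.099], [-0.099, -0.065, 0.993], [0.007, -0.998, -0.065]]
ft_force: [-4.0, 23.3, 17.0]
gripper_width: 0.0937
```

```bash
python3 - <<'E'
import station
from station import *
from h import *
s=observe();print(s['clock'],s['position'],s['orientation'].round(3),s['ft_force'],s['gripper_width'])
tincheck(station,'q',('scene',))
E
```

```text
26.65 [0.56133441 0.15335314 0.07846606] [[ 0.995  0.001  0.099]
 [-0.099 -0.065  0.993]
 [ 0.007 -0.998 -0.065]] [-4.0464315  23.25129906 17.03150435] 0.09369592447806031
scene 0.76 z [0.001 0.084 0.108] [[0.45399999618530273, 0.05700000002980232], [0.6499999761581421, 0.041999999433755875], [0.6579999923706055, 0.1509999930858612], [0.46299999952316284, 0.16599999368190765]] [0.5561 0.104 ] [0.109 0.196] 85.55644989013672
```

View pics/q_scene.png

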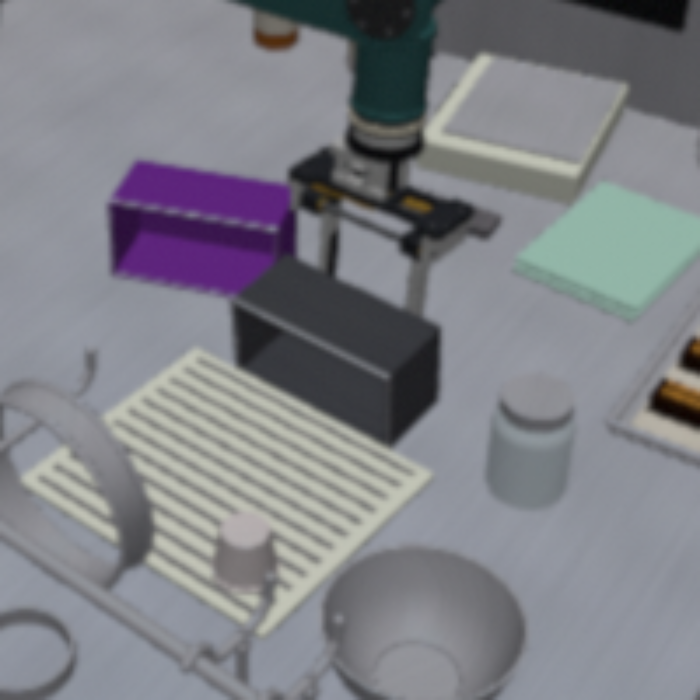

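The push jams (23 N): with this friction the contact has to rise along an arc around the lip. I compute that arc.

```bash
cat > arc.py <<'E'
from h import *
r=.1145;a0=np.degrees(np.arctan2(70.7,90))
def tgt(phi,pen=.006):
    a=np.radians(a0+phi);f=np.radians(phi);A=np.radians(a0)
    return np.array([r*(np.cos(a)-np.cos(A))-pen*np.cos(f), r*(np.sin(a)-np.sin(A))-pen*np.sin(f)])
def rows(cur,phis,pen=.006):
    B=Tp(BY,5);out=[]
    for p in phis:
        t=tgt(p,pen);d=t-cur;w=yb*d[0]+np.array([0,0,d[1]])
        out.append(np.round(B.T@w,4).tolist());cur=t
    print(out,'end',cur)
E
python3 - <<'E'
from arc import *
rows(np.array([-.018,.001]),[8,12,16,20,24,28,32,36])
rows(tgt(36),[40,44,48,52,56,60,64,68])
E
```

```text
[[0.0, -0.0101, 0.0005], [0.0, -0.0044, -0.0063], [0.0, -0.0039, -0.0066], [0.0, -0.0035, -0.0068], [0.0, -0.003, -0.0071], [0.0, -0.0025, -0.0073], [0.0, -0.002, -0.0074], [0.0, -0.0015, -0.0075]] end [-0.06362535  0.03588914]
[[0.0, -0.0009, -0.0076], [0.0, -0.0004, -0.0077], [0.0, 0.0001, -0.0077], [-0.0, 0.0007, -0.0076], [0.0, 0.0012, -0.0076], [0.0, 0.0017, -0.0075], [0.0, 0.0023, -0.0073], [0.0, 0.0028, -0.0072]] end [-0.12413963  0.03368574]
```

>>> play_rows(fingers=[0.094,0.094,0.094,0.094,0.094,0.094,0.094,0.094], translation=[[0,-0.005,0.0005],[0,-0.005,0],[0,-0.0045,-0.0065],[0,-0.004,-0.0065],[0,-0.0035,-0.007],[0,-0.003,-0.007],[0,0,0],[0,0,0]], turn=[[0,0,0],[0,0,0],[0,0,0],[0,0,0],[0,0,0],[0,0,0],[0,0,0],[0,0,0]])

```text
clock: 27.75
position: [0.5585, 0.1209, 0.1029]
orientation: [[0.995, -0.002, 0.101], [-0.101, -0.081, 0.992], [0.006, -0.997, -0.081]]
ft_force: [0.4, 7.2, 9.9]
gripper_width: 0.0942
```

```bash
python3 - <<'E'
import station
from station import *
from h import *
s=observe();print(s['clock'],s['position'],s['orientation'].round(3),s['ft_force'],s['gripper_width'])
d=s['position']-[.5603,.1603,.0707];print('rel',d@yb,d[2])
from arc import *
print([ (p,tgt(p,0).round(4)) for p in (16,20,24,28)],tgt(24))
tincheck(station,'r',('scene',))
E
```

```text
27.75 [0.55850162 0.12094263 0.10294886] [[ 0.995 -0.002  0.101]
 [-0.101 -0.081  0.992]
 [ 0.006 -0.997 -0.081]] [0.36270809 7.22677514 9.92554592] 0.09423563408118281
rel -0.03932975189238078 0.03224885743455827
[(16, array([-0.023 ,  0.0221])), (20, array([-0.0296,  0.0265])), (24, array([-0.0366,  0.0305])), (28, array([-0.0437,  0.034 ]))] [-0.04203486  0.02806723]
scene 0.93 z [0.003 0.099 0.129] [[0.4519999921321869, 0.024000000208616257], [0.6449999809265137, 0.004999999888241291], [0.6539999842643738, 0.10499999672174454], [0.460999995470047, 0.12399999797344208]] [0.5531 0.0645] [0.101 0.194] 84.4150390625
```

View pics/r_scene.png

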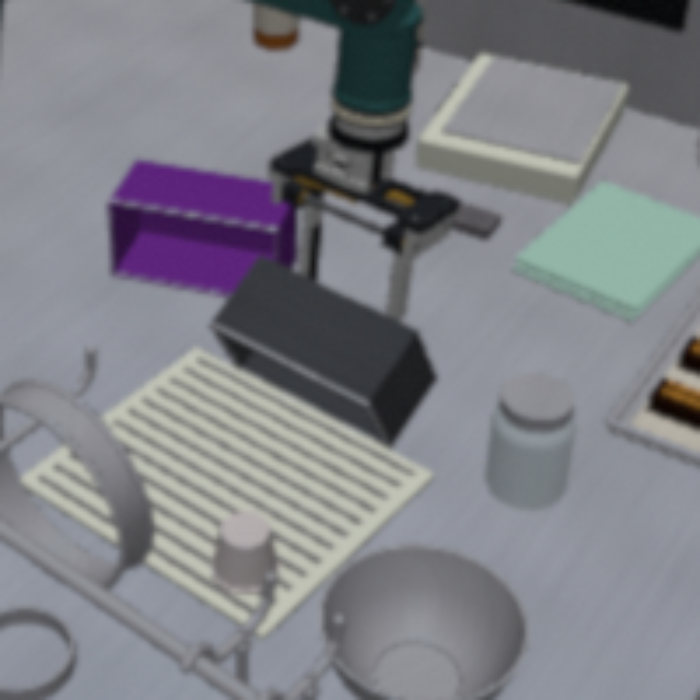

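The tin is tipping about its lip at about 25°. I continue on the arc.

>>> play_rows(fingers=[0.094,0.094,0.094,0.094,0.094,0.094,0.094,0.094], translation=[[0,-0.0025,-0.0073],[0,-0.002,-0.0074],[0,-0.0015,-0.0075],[0,-0.001,-0.0076],[0,-0.0005,-0.0077],[0,0,-0.0077],[0,0,0],[0,0,0]], turn=[[0,0,0],[0,0,0],[0,0,0],[0,0,0],[0,0,0],[0,0,0],[0,0,0],[0,0,0]])

```text
clock: 28.85
position: [0.5514, 0.0738, 0.1098]
orientation: [[0.995, -0.011, 0.102], [-0.102, -0.087, 0.991], [-0.002, -0.996, -0.088]]
ft_force: [-0.3, -0.2, -0.6]
gripper_width: 0.0941
```

```bash
python3 - <<'E'
import station
from station import *
from h import *
s=observe();print(s['clock'],s['position'],s['orientation'].round(3),s['ft_force'],s['gripper_width'])
d=s['position']-[.5603,.1603,.0707];print('rel',d@yb,d[2])
tincheck(station,'s',('scene',))
E
```

```text
28.85 [0.55135426 0.07384605 0.1098058 ] [[ 0.995 -0.011  0.102]
 [-0.102 -0.087  0.991]
 [-0.002 -0.996 -0.088]] [-0.34357843 -0.1597472  -0.55669146] 0.09406013777054567
rel -0.08691543554197768 0.03910579930311646
scene 0.56 z [0.021 0.089 0.112] [[0.4480000138282776, 0.003000000026077032], [0.6430000066757202, -0.01600000075995922], [0.652999997138977, 0.09000000357627869], [0.4580000042915344, 0.1080000028014183]] [0.5507 0.0464] [0.106 0.195] 84.58570098876953
```

View pics/s_scene.png

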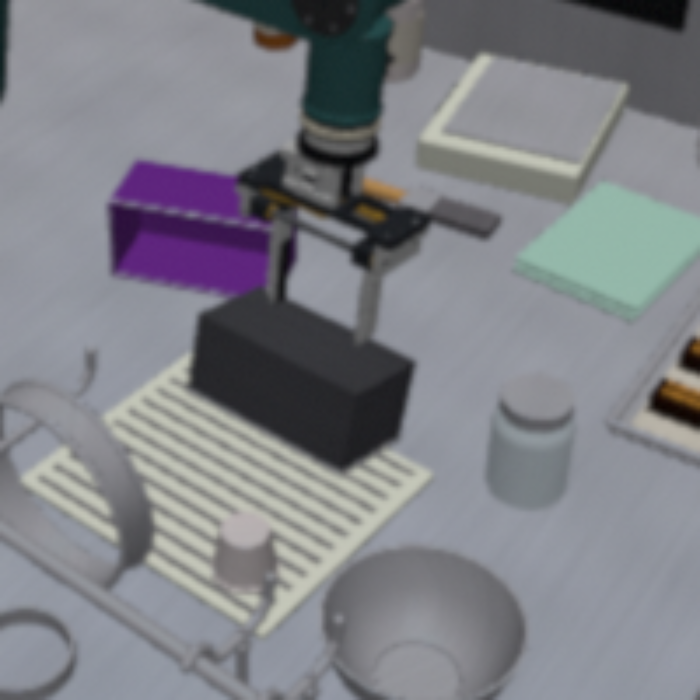

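The tin has fallen mouth down onto the board. I withdraw up and back, then measure.

>>> play_rows(fingers=[0.094,0.094,0.094,0.094,0.094,0.094,0.094,0.094], translation=[[0,-0.03,0],[0,-0.03,0],[0,0,0.03],[0,0,0.03],[0,0,0.03],[0,0,0.03],[0,0,0],[0,0,0]], turn=[[0,0,0],[0,0,0],[0,0,0],[0,0,0],[0,0,0],[0,0,0],[0,0,0],[0,0,0]])

```text
clock: 29.95
position: [0.5644, 0.1976, 0.1591]
orientation: [[0.995, -0.011, 0.101], [-0.102, -0.088, 0.991], [-0.002, -0.996, -0.089]]
ft_force: [-0.5, -0.2, -0.6]
gripper_width: 0.0939
```

```bash
python3 - <<'E'
import station
from station import *
from h import *
s=observe();print(s['clock'],s['position'],s['ft_force'])
tincheck(station,'t',('scene','top','wrist'))
E
```

```text
29.95 [0.56440872 0.19764463 0.15913   ] [-0.4539622  -0.18295812 -0.56885263]
scene 0.8 z [0.011 0.091 0.101] [[0.4480000138282776, -0.014999999664723873], [0.6389999985694885, -0.03500000014901161], [0.6499999761581421, 0.07500000298023224], [0.46000000834465027, 0.0949999988079071]] [0.5494 0.03  ] [0.111 0.192] 83.95159912109375
top 0.83 z [0.009 0.099 0.105] [[0.4480000138282776, -0.004999999888241291], [0.6389999985694885, -0.024000000208616257], [0.6489999890327454, 0.07599999755620956], [0.4580000042915344, 0.09399999678134918]] [0.5485 0.0352] [0.1   0.191] 84.33627319335938
wrist 0.96 z [0.01  0.096 0.098] [[0.453000009059906, 0.041999999433755875], [0.6460000276565552, 0.03700000047683716], [0.6510000228881836, 0.23100000619888306], [0.45899999141693115, 0.23600000143051147]] [0.5521 0.1365] [0.194 0.192] 88.51954650878906
```

View pics/t_scene.png

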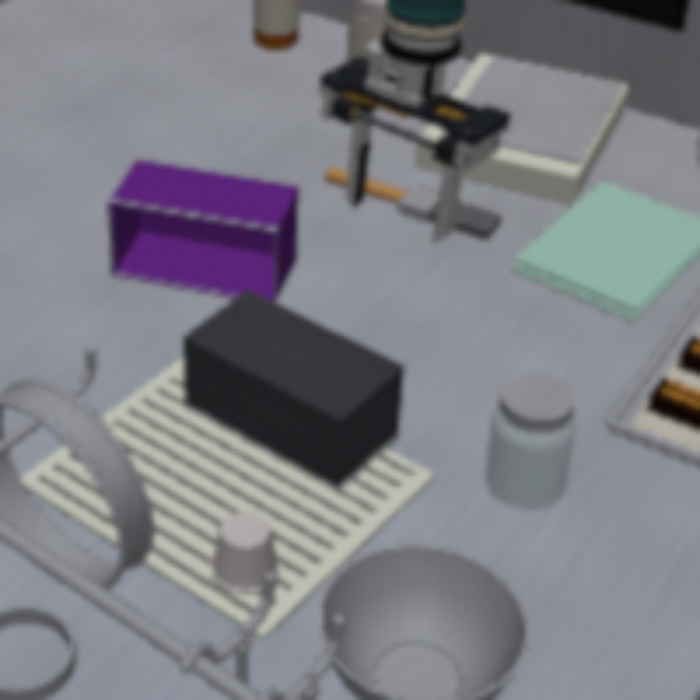

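View pics/t_wrist.png

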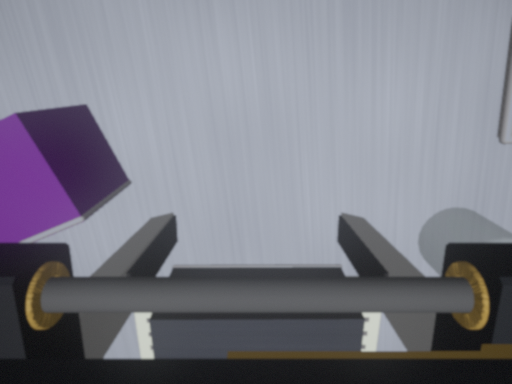

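View pics/t_top.png

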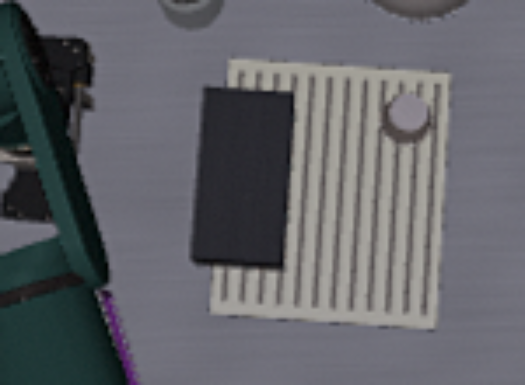

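The top and scene views show the tin flat (top at z≈0.098), mouth down, with its lip about 21 mm outside the board edge. I lower the fingers and slide it in.

>>> play_rows(fingers=[0.094,0.094,0.094,0.094,0.094,0.094,0.094,0.094], translation=[[0,0.034,0.003],[0,0.034,0.003],[0,0.034,0.003],[0,0.034,0.003],[0,0.001,-0.018],[0,0.001,-0.018],[0,0.001,-0.018],[0,0.001,-0.018]], turn=[[0,0,0],[0,0,0],[0,0,0],[0,0,0],[0,0,0],[0,0,0],[0,0,0],[0,0,0]])

```text
clock: 31.25
position: [0.558, 0.1248, 0.0272]
orientation: [[0.995, -0.007, 0.103], [-0.103, -0.087, 0.991], [0.002, -0.996, -0.087]]
ft_force: [-0.4, -0.2, -1.1]
gripper_width: 0.0941
```

```bash
python3 - <<'E'
from station import *
from h import *
s=observe();print(s['clock'],s['position'],s['ft_force'])
Q=Tp(BY,5)
plan(s['position'],s['orientation'],[([.5565,.106,.023],Q,3),([.550,.050,.023],Q,13)])
E
```

```text
31.25 [0.55801341 0.12481822 0.02718597] [-0.38769352 -0.21641813 -1.11387046]
max mm 6.51766829472013 max deg 0.05916079783099616
"translation": [[0.0001, 0.0019, -0.0061], [0.0002, 0.002, -0.0062], [0.0001, 0.0019, -0.0061], [-0.0, 0.0004, -0.0043], [-0.0, 0.0004, -0.0043], [-0.0001, 0.0004, -0.0043], [-0.0, 0.0004, -0.0043], [-0.0001, 0.0004, -0.0043]] "turn": [[0.0, 0.03, 0.04], [0.01, 0.03, 0.05], [0.0, 0.02, 0.04], [0.0, 0.0, 0.0], [0.0, 0.0, 0.0], [0.0, 0.0, 0.0], [0.0, 0.0, 0.0], [0.0, 0.0, 0.0]]
"translation": [[-0.0, 0.0004, -0.0043], [-0.0001, 0.0004, -0.0043], [-0.0, 0.0004, -0.0043], [-0.0001, 0.0003, -0.0044], [-0.0, 0.0004, -0.0043], [-0.0001, 0.0003, -0.0044], [-0.0, 0.0004, -0.0043], [-0.0001, 0.0003, -0.0044]] "turn": [[0.0, 0.0, 0.0], [0.0, 0.0, 0.0], [0.0, 0.0, 0.0], [0.0, 0.0, 0.0], [0.0, 0.0, 0.0], [0.0, 0.0, 0.0], [0.0, 0.0, 0.0], [0.0, 0.0, 0.0]]
```

>>> play_rows(fingers=[0.094,0.094,0.094,0.094,0.094,0.094,0.094,0.094], translation=[[0,0.002,-0.006],[0,0.002,-0.006],[0,0.002,-0.006],[0,0.0005,-0.0045],[0,0.0005,-0.0045],[0,0.0005,-0.0045],[0,0.0005,-0.0045],[0,0.0005,-0.0045]], turn=[[0,0,0.04],[0,0,0.04],[0,0,0],[0,0,0],[0,0,0],[0,0,0],[0,0,0],[0,0,0]])

```text
clock: 32.25
position: [0.5532, 0.0863, 0.0206]
orientation: [[0.995, -0.01, 0.102], [-0.102, -0.085, 0.991], [-0.002, -0.996, -0.086]]
ft_force: [0.9, 2.7, 1.1]
gripper_width: 0.0936
```

>>> play_rows(fingers=[0.094,0.094,0.094,0.094,0.094,0.094,0.094,0.094], translation=[[0,0.0004,-0.0045],[0,0.0004,-0.0045],[0,0.0004,-0.0045],[0,0.0004,-0.0045],[0,0.0004,-0.004],[0,0.0004,-0.004],[0,0.0004,-0.004],[0,0,0]], turn=[[0,0,0],[0,0,0],[0,0,0],[0,0,0],[0,0,0],[0,0,0],[0,0,0],[0,0,0]])

```text
clock: 33.25
position: [0.55, 0.0549, 0.0205]
orientation: [[0.995, -0.011, 0.102], [-0.103, -0.088, 0.991], [-0.002, -0.996, -0.089]]
ft_force: [0.2, 2.2, 2.6]
gripper_width: 0.0939
```

```bash
python3 - <<'E'
import station
from station import *
from h import *
s=observe();print(s['clock'],s['position'],s['ft_force'])
tincheck(station,'u',('scene','top'))
E
```

```text
33.25 [0.54995032 0.05486671 0.02051128] [0.18703218 2.16066897 2.61295207]
scene 0.62 z [0.013 0.093 0.101] [[0.44200000166893005, -0.04800000041723251], [0.6359999775886536, -0.0689999982714653], [0.6470000147819519, 0.03799999877810478], [0.45399999618530273, 0.057999998331069946]] [ 0.5447 -0.0053] [0.107 0.194] 83.90139770507812
top 0.8 z [0.029 0.099 0.105] [[0.4449999928474426, -0.03999999910593033], [0.6299999952316284, -0.05900000035762787], [0.6399999856948853, 0.03200000151991844], [0.45399999618530273, 0.050999999046325684]] [ 0.5421 -0.0041] [0.091 0.187] 84.1905288696289
top 0.66 z [0.017 0.109 0.117] [[0.7369999885559082, 0.12200000137090683], [0.7419999837875366, 0.05700000002980232], [0.8069999814033508, 0.06199999898672104], [0.8019999861717224, 0.12700000405311584]] [0.7721 0.0921] [0.065 0.066] 4.105169773101807
```

View pics/u_scene.png

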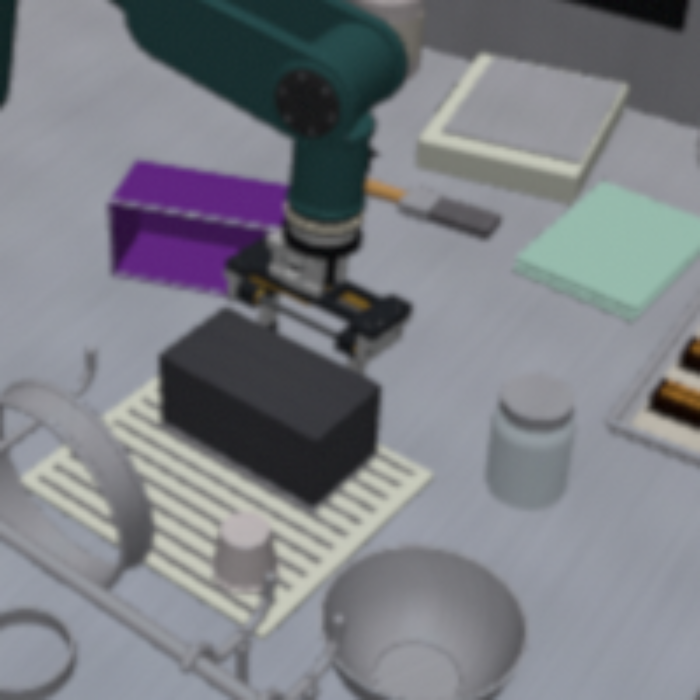

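View pics/u_top.png

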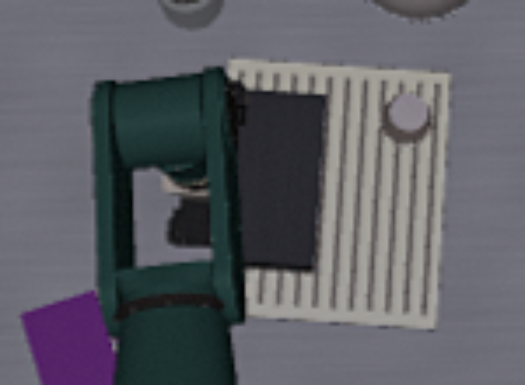

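>>> play_rows(fingers=[0.094,0.094,0.094,0.094,0.094,0.094,0.094,0.094], translation=[[0,0,-0.004],[0,0,-0.004],[0,0,-0.004],[0,0,0],[0,0,0.006],[0,0,0.018],[0,0,0.025],[0,0,0.025]], turn=[[0,0,0],[0,0,0],[0,0,0],[0,0,0],[0,0,0],[0,0,0],[0,0,0],[0,0,0]])

```text
clock: 34.45
position: [0.5564, 0.1187, 0.0149]
orientation: [[0.995, -0.011, 0.101], [-0.102, -0.087, 0.991], [-0.002, -0.996, -0.088]]
ft_force: [-0.3, 0.5, 0.4]
gripper_width: 0.094
```

>>> play_rows(fingers=[0.094,0.094,0.094,0.094,0.094,0.094,0.094,0.094], translation=[[0,-0.03,0.02],[0,-0.04,0.02],[0,-0.04,0.02],[0,-0.04,0.02],[0,-0.03,0.02],[0,0,0],[0,0,0],[0,0,0]], turn=[[0,0,0],[0,0,0],[0,0,0],[0,0,0],[0,0,0],[0,0,0],[0,0,0],[0,0,0]])

```text
clock: 35.45
position: [0.5674, 0.2308, 0.183]
orientation: [[0.995, -0.015, 0.102], [-0.103, -0.089, 0.991], [-0.006, -0.996, -0.09]]
ft_force: [0.6, -0.4, -0.1]
gripper_width: 0.0937
```

```bash
python3 - <<'E'
import station
from station import *
from h import *
s=observe();print(s['clock'],s['position'],s['ft_force'])
tincheck(station,'v',('scene','top'),.085)
Bc=np.array([.539,-.0655])
for n in ['scene','top']:
    p,d=read_camera(n);P=cloud(d,camera_model(n))
    cv2.imwrite(f'pics/w_{n}.png',p)
    for q in silhouettes(n,'hoop')[:1]:
        m=cv2.erode(q['pixels'].astype(np.uint8),np.ones((2,2)))>0
        print(n,q['confidence'],fitring(P[m],np.array([.547,-.315,.195])))
    for t in ['dariole','tart_ring','jar','brush']:
        for q in silhouettes(n,t)[:1]:
            X=P[q['pixels']];print(n,t,round(q['confidence'],2),np.nanmedian(X,0).round(3))
E
```

```text
35.45 [0.5673896  0.23079754 0.18303918] [ 0.60979452 -0.42530256 -0.05288646]
scene 0.64 z [0.008 0.092 0.101] [[0.4399999976158142, -0.06400000303983688], [0.6349999904632568, -0.08299999684095383], [0.6449999809265137, 0.027000000700354576], [0.45100000500679016, 0.04500000178813934]] [ 0.5429 -0.0186] [0.11  0.196] 84.60507202148438
top 0.71 z [0.06  0.099 0.106] [[0.4429999887943268, -0.05299999937415123], [0.6320000290870667, -0.07100000232458115], [0.6420000195503235, 0.02800000086426735], [0.4519999921321869, 0.04699999839067459]] [ 0.5421 -0.0123] [0.1  0.19] 84.34091186523438
top 0.61 z [0.018 0.108 0.116] [[0.7360000014305115, 0.06300000101327896], [0.8019999861717224, 0.05700000002980232], [0.8069999814033508, 0.12300000339746475], [0.7419999837875366, 0.12800000607967377]] [0.7718 0.0927] [0.066 0.066] 85.27104187011719
scene 0.67 (array([ 0.54761532, -0.31387053,  0.19441456]), array([-7.55254416, -1.16715169]), np.float64(0.001408699134649638), 1156)
scene dariole 0.81 [ 0.627 -0.172  0.045]
scene tart_ring 0.58 [ 0.53  -0.355  0.013]
scene jar 0.72 [0.784 0.063 0.08 ]
scene brush 0.65 [ 0.555 -0.31   0.213]
top 0.98 (array([ 0.54705819, -0.30961257,  0.19528353]), array([-7.7349629 , -1.07491118]), np.float64(0.0015466073325630268), 723)
top dariole 0.74 [ 0.612 -0.148  0.054]
top tart_ring 0.15 [ 0.537 -0.013  0.099]
top jar 0.83 [0.761 0.089 0.109]
top brush 0.57 [0.421 0.441 0.02 ]
```

View pics/v_scene.png

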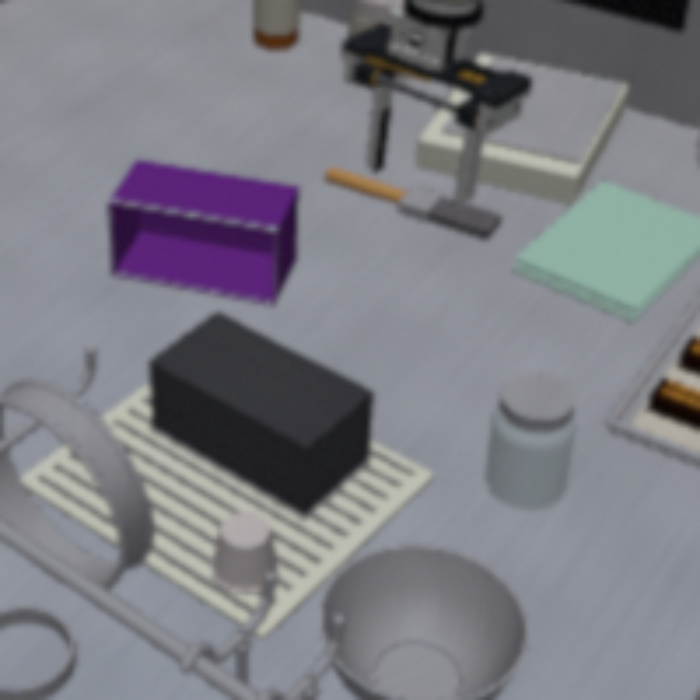

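View pics/v_top.png

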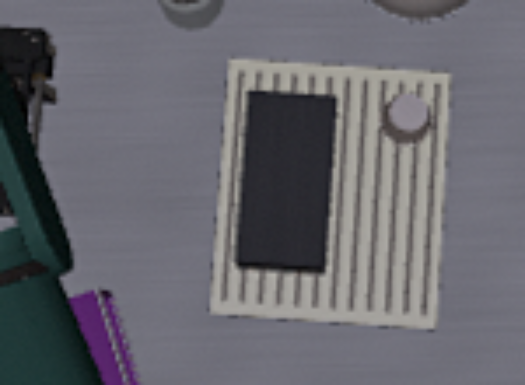

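View pics/w_scene.png

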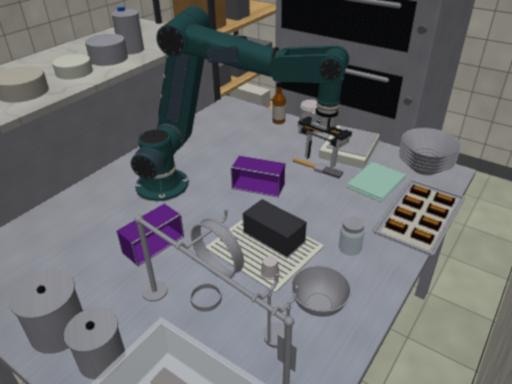

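The tin stands wholly on the board, with its lip about 26 mm inside the edge and a board margin visible all round. The hoop hangs still and the neighbouring things have not moved. I hand in.

```bash
python3 - <<'E'
from station import *
print(close_job())
E
```

```text
the job is handed in; nothing more can be done
None
```

I hung the cake hoop on the free J-hook, tipped the loaf tin mouth down over the board edge and slid it fully onto the board. I handed the job in with the last clock reading at 35.5 s of the 72 s allowed.

**How it went:**
- **Hoop:** I lifted it by its rim, threaded it over the hook and released it.
- **Tin, first slide:** I pushed it low against the board edge.
- **Tin, tipping:** The first high push jammed at about 23 N on friction. I tipped it instead by following an arc around its lip, without lifting it off the bench.
- **Tin, last slide:** It landed with its lip about 21 mm outside the edge, and I then pushed it in.

**Last checks:**
- **Hoop:** Its centre is at about (0.547, -0.312, 0.195), roughly 79 mm below the arm's top and about 114 mm out from the rail. Its axis is within about 3 degrees of the arm, and it read the same in several views.
- **Tin:** It lies flat with its top at about 0.099 m, so its centre is about 53 mm up. Its lip is 20 to 26 mm inside the edge.
- **Gripper:** It is clear of everything, and the wrist force is back to about zero.

**Disagreements:**
- The cameras differ by about 5 mm on the board edge; the 20 to 26 mm covers that.
- In the final check the brush was mislabelled in the scene view and the tart ring in the top view. Both look unmoved in the last pictures, though the brush's last top-view reading shifted about 6 cm along its length with the arm partly in view.

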